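Load the drying lane in order

ROBOT

A 6-joint arm with a two-finger parallel gripper is mounted at the origin on the work surface. World frame = base frame: x ahead of the robot, y to its left, z up, the work surface at z = 0. Lengths are in m, angles in degrees, forces in N, time in s.
With the tool pointing down it reaches from about 0.375 to 0.9 m from the base axis. Payload 3.1 kg.
Tool frame: the origin (TCP) lies midway between the tips of the shut fingers; the grasp point (between the pads) lies 19 mm behind it; z points along the fingers, y is the direction in which the jaws open and shut (so a half turn about z gives the same grasp; the last joint's range is limited). The gripper opens to 87 mm and grips with 3 to 60 N. Pads are 19 mm wide; open, the fingers measure 117 mm over their backs; the gripper's body (75 mm by 190 mm) begins 51 mm behind the grasp point.
Start: joints at [52.97, 30.224, 82.088, -0, 67.689, -10.227], TCP at [0.282, 0.558, 0.193] pointing down, gripper open.
Joint ranges: [-176.69, 176.69], [-43.24, 126.21], [12.49, 139.97], [-82, 262], [0, 151.66], [-163.58, 163.58]. Speed limits (degrees/s): [159.86, 159.86, 180, 180, 180, 180].

INTERFACE

Orientations are given as a 3x3 rotation matrix whose columns are the frame's x, y, z axes.
In Python, from rig import bot gives the robot as it stands.
- The arm moves only by the tool carry_out, never from a script. Its arguments are lists of equal length, an entry for each row: "grip": the gripper's target within -1 to 1 (fully open at 1, half-way at 0, shut at -1); "slide": the shift along the tool's x, y, z in mm, a list of three; "twist": the turn, a rotation vector about the tool's x, y, z in rad, a list of three. In form: {"grip": [grip, ...], "slide": [[dx, dy, dz], ...], "twist": [[wx, wy, wz], ...]}. A call has 1 to 12 rows; each row shifts and turns the pose as measured when the row begins, along the tool's axes as they then stand; what a row does not reach is not made up. A row lasts 1/10 s, in which the tool goes at most 50 mm and 8.59 degrees, less where a joint would pass 70% of its speed; a pose out of reach is approached as far as the arm can. A call is refused whole if a number of a shift passes 50 or a number of a turn 0.15, either way. A call with a gripper value outside its range is refused whole. The fingers move at their own pace and stop on an object; the grip force is fixed at half the most. Time passes only in rows, so rows that do not move let the fingers close. It gives the time, the measured TCP pose, the force and the opening at its end, in the units of the state.
- bot.read_state(): the state, without advancing time (a new reading comes with each control period).
- bot.capture(name): name is "scene" or "top" or "wrist"; returns a dict with "color" (384x512x3 uint8, red, green, blue), "depth" (384x512 float32, m along the optical axis (not along the pixel's ray), 0 where there is no reading), "fx", "fy", "cx", "cy" (pixels), "position" and "rotation" of the camera in the world; the wrist camera has in their place "T_tool_cam" (4x4, takes a point from camera to tool coordinates, whose origin is the TCP and whose axes are the flange's). Camera axes: x right, y up, looking along -z (the intrinsics and any distortion apply to the point x, -y, -z); pixel columns grow to the right and rows downward; lengths in m; the calibration is good to about 2 mm. A picture is of the moment at which its call begins: read the wrist's pose just before it.
- bot.hand_in(): hands the job in, once; it reports no verdict.
The state is a dict: "time_s": time; "joint_positions": joint angles; "qvel": joint speeds; "tau": joint torques, N m; "position": TCP position; "tcp_rot": TCP orientation; "force": force on the tool from outside, world axes, zero at the start; "moment": the same for the moment, N m; "opening": opening from 0.0 (shut) to 1.0 (fully open).
Only numpy, scipy, OpenCV 4.12 (cv2) and the standard library are available. Lean on these libraries where they do the work, as an engineer would, in place of code of your own. Each camera call takes 0.05 s, during which the arm holds its last target.

TASK

Load the drying lane through its sprung swing gate: slide the carrier with the ball in first, front end (the ball end) leading, up to the closed end, then the carrier with the spool-shaped cup piece behind it, also front end leading, far enough that the gate swings shut behind both. Hold the carriers by their upright handles, keep them upright and keep the gripper and arm off the ball and the cup piece, whose coat is wet. Leave the other things on the bench where they are.

Things in the scene. Friction and masses are not known exactly. Their poses are not given: they have to be found in the camera images.
- lane: Drying lane: a dead-end steel track fixed to the bench, which is its floor. Origin on the bench, centre of the mouth, in the plane of the shut gate; x points into the lane, y left looking in. Inner side walls at y = +-55, 40 high, 5 thick. Two guide wings, 30 high, flare out 50 in front of the mouth, 111 (at the mouth) to 143 apart. It points roughly to the robot's right (-y).
- lane_end (a point): Foot of the inner face of the lane's closed end wall (40 high, 5 thick), at lane x = 285, y = 0, z = 0. Two carriers (212 together) just leave room for the gate (51) to shut.
- lane_slot (a point): Middle of the lane's top slot, at lane x = 142, y = 0, z = 40. Lips on the walls (35 to 40 above the bench) leave a slot 50 wide (y = +-25) along the whole lane, open above. Carrier bases run under the lips; the handle and what stands on the spindle travel along the slot. So carriers enter only through the mouth, one behind the other.
- gate_left (a joint): Left gate leaf (looking in): aluminium, 51 long, 3 to 29 above the bench, 4 thick, upright hinge at lane x = 0, y = +52. 0 = shut across the mouth, up to 1.65 rad swung into the lane. Opens inward only; a light spring (under 1 N at the tip) shuts it when nothing is in the way. A carrier pushed in opens both leaves; they clear its rear once that is 51 past the mouth.
- gate_right (a joint): Right leaf, the mirror image, hinged at lane x = 0, y = -52; same values.
- ball_carrier: Ball carrier: wooden base 106 (x) x 70 (y) x 24 high. Upright wooden handle near the rear, centre x = -38, 26 (x) x 24 (y), top at z = 110. Steel spindle with spring clips at x = +22 bearing the green ball. Origin under the centre of the base, on the bench; x to the front (spindle end), z up. Loose, 0.2 to 0.4 kg, balanced near x = 0 to +10.
- cup_carrier: Cup carrier: the same base and handle as the ball carrier (106 x 70 x 24; handle at x = -38, 26 x 24, top at z = 110); on the spindle at x = +22 stands the spool-shaped cup piece instead of the ball. Origin under the centre of the base, on the bench; x to the front (spindle end), z up. Loose, 0.2 to 0.4 kg, balanced near x = 0 to +10.
- ball_carrier_grip (a point): Where to grip the ball carrier: middle of its handle, 92 above the carrier's underside (18 below the handle's top). Pinch it across its 24 mm, along the carrier's y.
- cup_carrier_grip (a point): The same point on the cup carrier's handle.
- tama: The glossy green kendama ball, 60 in diameter, fixed on the ball carrier's spindle at carrier x = +22; its origin is its lowest point, 46 above the carrier's underside, its top is at 106. Wet: do not touch.
- crosspiece: The pale wooden cup piece, an upright waisted spool 62 tall, 46 wide at the foot and 38 at the top, fixed on the cup carrier's spindle at carrier x = +22; its origin is the centre of its foot, 46 above the carrier's underside, its top is at 108. Wet: do not touch.
- ken: Bystander: a bare pale beech ken (spike handle with a cross piece) lying on the bench, 165 long along x, 68 across, 42 high.
- cork_block: Bystander: a cork sanding block 110 x 60 x 35 high, origin at the centre of its underside.
- weight: Bystander: a round bronze weight with a knob, 68 in diameter, 58 high, origin under its centre.
- brush: Bystander: a brush about 190 long lying on the bench along its x.
- mallet: Bystander: a hammer about 220 long lying on the bench along its x.

How it is judged (in metres and radians):
On the way, in this order (a step that is already met when the one before it is completed fails the run):
1. the ball carrier is in the mouth of the lane, holding both gate leaves open, with the cup carrier still outside (x of ball_carrier in the frame of lane between -0.05 and 0.09 m and y of ball_carrier in the frame of lane between -0.03 and 0.03 m and height (world z) of ball_carrier below 0.015 m and value of joint each of gate_left, gate_right above 0.6 rad and (x of cup_carrier in the frame of lane below -0.05 m or y of cup_carrier in the frame of lane above 0.07 m or y of cup_carrier in the frame of lane below -0.07 m or height (world z) of cup_carrier above 0.05 m)), for 0.1 s.
2. the cup carrier is in the mouth of the lane, holding both gate leaves open, with the ball carrier ahead of it in the lane (x of cup_carrier in the frame of lane between -0.05 and 0.09 m and y of cup_carrier in the frame of lane between -0.03 and 0.03 m and height (world z) of cup_carrier below 0.015 m and value of joint each of gate_left, gate_right above 0.6 rad and x of ball_carrier in the frame of lane above 0.09 m and y of ball_carrier in the frame of lane between -0.03 and 0.03 m), for 0.1 s.
At the end, for the whole second after the job is handed in: Both carriers flat on the bench in the lane (within 8 mm, 0.08 rad, 30 mm of its middle line), handles towards the gate; ball carrier at the closed end (front within 32 mm of the wall), cup carrier behind it (rear at least 41 mm in), both gate leaves shut (under 0.12 rad), all at rest (x of ball_carrier in the frame of lane between 0.2 and 0.24 m and x of cup_carrier in the frame of lane between 0.094 and 0.134 m and y of ball_carrier in the frame of lane between -0.03 and 0.03 m and height (world z) of each of ball_carrier, cup_carrier below 0.008 m and angle between each of ball_carrier, cup_carrier's own z axis and vertical below 0.08 rad and linear speed of each of ball_carrier, cup_carrier below 0.02 m/s and y of cup_carrier in the frame of lane between -0.03 and 0.03 m and value of joint each of gate_left, gate_right below 0.12 rad and x of ball_carrier_grip in the frame of lane below 0.21 m and x of cup_carrier_grip in the frame of lane below 0.1 m); the robot touches nothing.
It fails at once if the wet ball is touched by the gripper or arm (contact force between any of the fingers, the arm and tama above 0.5 N).
It fails at once if the wet cup piece is touched by the gripper or arm (contact force between any of the fingers, the arm and crosspiece above 0.5 N).
It fails at once if a carrier is tipped by more than 0.6 rad (angle between any of ball_carrier, cup_carrier's own z axis and vertical above 0.6 rad).
It fails at once if a bystander is shifted by more than 40 mm (distance of any of ken, cork_block, weight, brush, mallet from where it was at the start of the episode above 0.04 m).
It also fails if it takes over 72 s, if anything falls off the work surface, if the arm or the gripper's body presses on something with over 40 N, if the wrist force passes 120 N, or if a joint passes its speed limit or range.

## Working session

There is one attempt and no reset: what is moved stays moved. The work goes in short steps, Python scripts to look and compute and a tool call to move; the robot and the scene stay as the last step left them, time stands still between calls to the robot, and variables do not carry over. Pictures are saved under pics/ and viewed, and the job is handed in when it is done.

Besides the shell and the picture viewer there is one more tool, called after ">>>" by a JSON object that holds its "method" and its "body". carry_out: Moves the arm, as the interface text tells. Its arguments: {"type":"object","properties":{"grip":{"type":"array"},"slide":{"type":"array"},"twist":{"type":"array"}},"required":["grip","slide","twist"]}

```bash
ls; mkdir -p pics
cat > h.py <<'E'
import numpy as np, cv2
from rig import bot
def save(n,f):
    c=bot.capture(n); cv2.imwrite('pics/'+f,c['color'][:,:,::-1]); return c
def cloud(c):
    h,w=c['depth'].shape; u,v=np.meshgrid(np.arange(w),np.arange(h)); d=c['depth']
    P=np.stack([(u-c['cx'])/c['fx']*d,-(v-c['cy'])/c['fy']*d,-d],-1)
    return P@np.array(c['rotation']).T+np.array(c['position'])
E
python3 - <<'E'
from h import *
import pickle
for n in('top','scene'):
    c=save(n,n+'0.png'); pickle.dump(c,open(n+'0.pkl','wb')); print(n,c['fx'],c['cx'],c['cy'],c['position'],np.round(c['rotation'],3).tolist(),[k for k in c])
print(bot.read_state())
E
```

```text
pics
top 365.47615501534483 255.51728542420594 191.3969148231857 [0.31282715 0.07139093 1.06370651] [[-0.024, 0.981, -0.192], [-1.0, -0.022, 0.015], [0.011, 0.192, 0.981]] ['color', 'depth', 'fx', 'fy', 'cx', 'cy', 'position', 'rotation']
scene 384.31062225448954 260.16873727962206 188.68578692577907 [1.15034337 0.89119199 0.76259936] [[-0.818, -0.303, 0.49], [0.576, -0.447, 0.685], [0.012, 0.842, 0.54]] ['color', 'depth', 'fx', 'fy', 'cx', 'cy', 'position', 'rotation']
{'time_s': 0.1, 'joint_positions': array([ 5.29719958e+01,  3.02739245e+01,  8.21498231e+01, -1.11254499e-03,
        6.76885445e+01, -1.02288533e+01]), 'qvel': array([-0.04474708, -0.2100341 , -0.26188082, -0.00098726, -0.08314453,
       -0.04554915]), 'tau': array([-4.37878077e-05, -4.40984488e+01, -1.77152574e+01,  6.34470955e-02,
        5.34043845e-02, -4.32275988e-05]), 'position': array([0.28134435, 0.55728968, 0.19256216]), 'tcp_rot': array([[-8.92595639e-01,  4.50856591e-01, -1.16590027e-03],
       [ 4.50857977e-01,  8.92594310e-01, -1.57545966e-03],
       [ 3.30369574e-04, -1.93190385e-03, -9.99998079e-01]]), 'force': array([ 0.10789717, -0.34816278, -0.09927276]), 'moment': array([-0.03683849, -0.00504479, -0.056206  ]), 'opening': 0.9996181773543349}
```

View pics/top0.png

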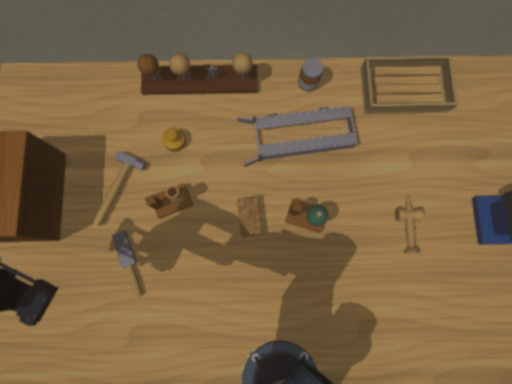

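View pics/scene0.png

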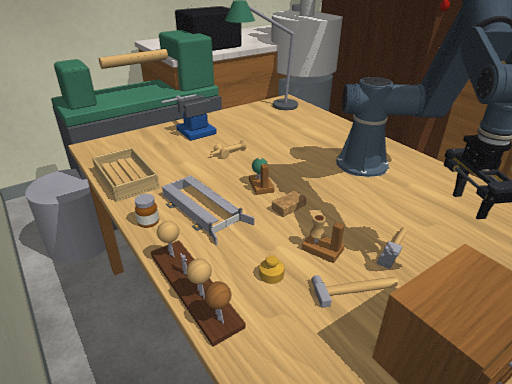

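The top view shows the lane with its mouth near (257,140) and its closed end near (353,127). The ball carrier is at (308,215), the cup carrier at (170,200), the cork block at (250,215), and the weight at (174,139). I'll zoom in and measure.

Run:
```python
from h import *
import pickle
c=pickle.load(open('top0.pkl','rb'))
im=c['color'][:,:,::-1]; a=im[90:250,130:370]; cv2.imwrite('pics/topz.png',cv2.resize(a,None,fx=3.3,fy=3.3,interpolation=cv2.INTER_CUBIC))
P=cloud(c); print((c['depth']==0).mean())
for (u,v) in [(300,250),(200,110),(255,137),(353,113)]: print(u,v,P[v,u].round(3))
z=P[...,2]; print(np.median(z[230:320,160:420]))
zz=np.clip(z[90:250,130:370]/0.12,0,1)*255
cv2.imwrite('pics/topd.png',cv2.resize(cv2.applyColorMap(zz.astype(np.uint8),2),None,fx=3.3,fy=3.3,interpolation=cv2.INTER_NEAREST))
```

```text
0.004033406575520833
300 250 [ 0.346 -0.069 -0.001]
200 110 [ 0.782  0.22  -0.   ]
255 137 [ 0.691  0.052 -0.001]
353 113 [ 0.762 -0.254  0.002]
-0.0001950881769733348
```

View pics/topz.png

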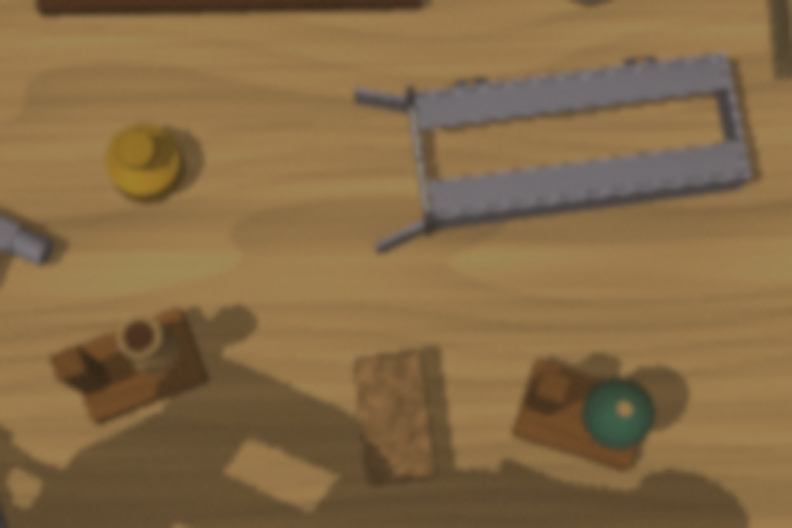

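View pics/topd.png

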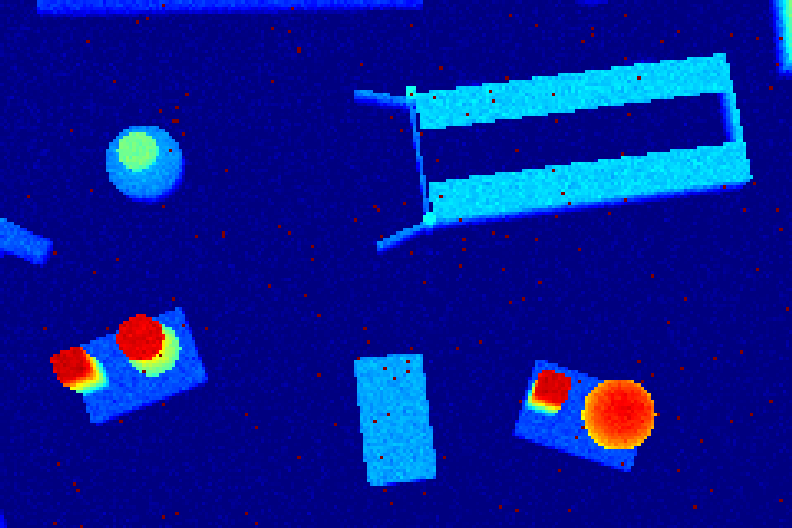

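```bash
cat > meas.py <<'E'
from h import *
def rect(pts):
    r=cv2.minAreaRect((pts*1000).astype(np.float32)); return r
def carrier(P,lo,hi,name):
    m=np.all((P[...,:2]>lo)&(P[...,:2]<hi),-1); Q=P[m]; 
    b=Q[(Q[:,2]>.019)&(Q[:,2]<.029)]
    print(name,'base',rect(b[:,:2]),len(b))
    return Q
def top(P,lo,hi,a,bb):
    m=np.all((P[...,:2]>lo)&(P[...,:2]<hi),-1)&(P[...,2]>a)&(P[...,2]<bb); return P[m]
def med(P):
    from scipy.ndimage import median_filter
    return P
E
python3 - <<'E'
from meas import *
import pickle
c=pickle.load(open('top0.pkl','rb')); c['depth']=cv2.medianBlur(c['depth'],3); P=cloud(c)
def px(u,v): return (int(130+u/3.3),int(90+v/3.3))
def reg(u0,v0,u1,v1):
    a=px(u0,v0);b=px(u1,v1); return P[a[1]:b[1],a[0]:b[0]].reshape(-1,3)
L=reg(350,40,770,260); l=L[(L[:,2]>.033)&(L[:,2]<.05)]
print('lane',rect(l[:,:2]),len(l), cv2.boxPoints(rect(l[:,:2])))
for n,R in(('cup',(30,290,230,430)),('ball',(490,340,680,490))):
    Q=reg(*R); b=Q[(Q[:,2]>.018)&(Q[:,2]<.03)]
    r=rect(b[:,:2]); print(n,'base',r,cv2.boxPoints(r).round())
    t=Q[Q[:,2]>.085]; 
    lab=cv2.kmeans(t[:,:2].astype(np.float32),2,None,(3,50,1e-6),5,cv2.KMEANS_PP_CENTERS)[1].ravel()
    for k in(0,1):
        tt=t[lab==k]; top=tt[tt[:,2]>tt[:,2].max()-.008]; print(k,len(tt),top.mean(0).round(4),((tt.max(0)+tt.min(0))/2).round(4),rect(top[:,:2]))
for n,R in(('cork',(340,340,450,500)),('weight',(90,110,200,210))):
    Q=reg(*R); b=Q[Q[:,2]>.02]; print(n,rect(b[:,:2]))
E
```

```text
lane ((691.8251953125, -94.54336547851562), (126.14305114746094, 295.0423278808594), 6.21395206451416) 2331 [[ 613.1564     45.2841  ]
 [ 645.09216  -248.02473 ]
 [ 770.494    -234.37083 ]
 [ 738.5582     58.938004]]
cup base ((496.9815368652344, 299.80828857421875), (70.8363265991211, 105.787353515625), 20.006431579589844) [[446. 337.]
 [482. 238.]
 [548. 262.]
 [512. 362.]]
0 157 [0.5041 0.2787 0.1077] [0.5051 0.2792 0.1049] ((504.4017333984375, 279.0765686035156), (35.12569046020508, 35.372032165527344), 27.168916702270508)
1 115 [0.4831 0.3345 0.1094] [0.4838 0.3351 0.0992] ((483.5870361328125, 335.0904846191406), (23.73111915588379, 25.471094131469727), 24.824602127075195)
ball base ((444.0531921386719, -88.3038101196289), (107.0791244506836, 70.28832244873047), 69.6514663696289) [[ 392. -126.]
 [ 458. -151.]
 [ 496.  -50.]
 [ 430.  -26.]]
0 344 [ 0.4369 -0.1093  0.1025] [ 0.4359 -0.1096  0.096 ] ((437.2358093261719, -109.65149688720703), (34.75308609008789, 37.00218200683594), 56.055999755859375)
1 98 [ 0.4564 -0.0521  0.1087] [ 0.4564 -0.0521  0.099 ] ((456.98699951171875, -52.90928649902344), (25.673561096191406, 23.47969627380371), 71.9067153930664)
cork ((444.556640625, 75.20130157470703), (110.41683959960938, 60.020904541015625), 5.757054805755615)
weight ((681.2901611328125, 296.2172546386719), (64.93465423583984, 65.02479553222656), 43.484737396240234)
```

Run:
```python
from meas import *
import pickle
c=pickle.load(open('top0.pkl','rb')); c['depth']=cv2.medianBlur(c['depth'],3); P=cloud(c)
L=P[100:170,232:365].reshape(-1,3); l=L[(L[:,2]>.034)&(L[:,2]<.048)]
d=np.array([.1083,-.9941]); o=np.array([.6764,.0471])
for it in range(4):
    n=np.array([-d[1],d[0]]); q=(l[:,:2]-o)@np.c_[d,n]
    ed={s:[] for s in('oL','iL','iR','oR')}; xs=np.arange(.02,.27,.01)
    for x in xs:
        y=q[abs(q[:,0]-x)<.005][:,1]; a=y[y>0];b=y[y<0]
        ed['oL'].append(a.max());ed['iL'].append(a.min());ed['iR'].append(b.max());ed['oR'].append(b.min())
    f={k:np.polyfit(xs,v,1) for k,v in ed.items()}; print({k:v.round(4) for k,v in f.items()})
    s=np.mean([v[0] for v in f.values()]); y0=(f['iL'][1]+f['iR'][1])/2
    o=o+n*y0; d=d+s*n; d/=np.linalg.norm(d)
n=np.array([-d[1],d[0]]); q=(l[:,:2]-o)@np.c_[d,n]
print(o,d,np.degrees(np.arctan2(d[1],d[0])))
m=abs(q[:,1])<.02; print('endwall x',q[m,0].min(),q[m,0].max()); m=(abs(q[:,1])>.03)&(abs(q[:,1])<.05); print('lip x',q[m,0].min(),q[m,0].max())
L2=L[(L[:,2]>.02)&(L[:,2]<.034)]; q2=(L2[:,:2]-o)@np.c_[d,n]; m=(abs(q2[:,1])<.03)&(q2[:,0]<.05); print('gate x',q2[m,0].mean(),m.sum())
```

```text
{'oL': array([0.0085, 0.0599]), 'iL': array([0.0083, 0.026 ]), 'iR': array([ 0.005 , -0.0246]), 'oR': array([ 0.0048, -0.0592])}
{'oL': array([0.0018, 0.0593]), 'iL': array([0.0017, 0.0253]), 'iR': array([-0.0016, -0.0253]), 'oR': array([-0.0017, -0.0599])}
{'oL': array([0.0018, 0.0593]), 'iL': array([0.0016, 0.0253]), 'iR': array([-0.0017, -0.0253]), 'oR': array([-0.0018, -0.0599])}
{'oL': array([0.0018, 0.0593]), 'iL': array([0.0016, 0.0253]), 'iR': array([-0.0017, -0.0253]), 'oR': array([-0.0018, -0.0599])}
[0.67709229 0.04717539] [ 0.11495273 -0.99337096] -83.39910112733988
endwall x 0.28429648955498954 0.28993291954888223
lip x 0.0032322470173777856 0.2896837977054354
gate x 0.002221204331323469 21
```

>>> {"method": "carry_out", "body": {"grip": [1,1,1,1,1,1,1,1,1,1,1,1], "slide": [[-31,-33,0],[-31,-33,0],[-31,-33,0],[-31,-33,0],[-31,-33,0],[-31,-33,0],[-31,-33,0],[-31,-33,0],[-31,-33,0],[-31,-33,0],[-31,-33,0],[-31,-33,0]], "twist": [[0,0,0],[0,0,0],[0,0,0],[0,0,0],[0,0,0],[0,0,0],[0,0,0],[0,0,0],[0,0,0],[0,0,0],[0,0,0],[0,0,0]]}}

```text
time_s: 1.3
position: [0.4385, 0.0233, 0.1891]
tcp_rot: [[-0.898, 0.44, -0.003], [0.44, 0.898, 0.0], [0.002, -0.001, -1.0]]
force: [1.3, -0.2, 0.8]
opening: 0.999
```

>>> {"method": "carry_out", "body": {"grip": [1,1,1,1,1,1,1,1,1,1,1,1], "slide": [[0,0,0],[0,0,0],[0,0,0],[0,0,0],[0,0,0],[0,0,0],[0,0,0],[0,0,0],[0,0,0],[0,0,0],[0,0,0],[0,0,0]], "twist": [[0,0,0.133],[0,0,0.133],[0,0,0.133],[0,0,0.133],[0,0,0.133],[0,0,0.133],[0,0,0.133],[0,0,0.133],[0,0,0.133],[0,0,0.133],[0,0,0.133],[0,0,0]]}}

```text
time_s: 2.5
position: [0.4385, 0.015, 0.1863]
tcp_rot: [[0.409, 0.912, -0.008], [0.912, -0.409, -0.0], [-0.003, -0.007, -1.0]]
force: [0.3, 0.2, -0.6]
opening: 1.001
```

```bash
cat > w2t.py <<'E'
from h import *
import sys
# usage: w2t.py x y z(mm) heading_of_tool_y(deg)
def go(x,y,z,yaw):
    s=bot.read_state(); R=s['tcp_rot']; p=s['position']
    d=R.T@(np.array([x,y,z])-p*1000)
    cy=np.degrees(np.arctan2(R[1,1],R[0,1])); t=np.radians(yaw-cy); t=(t+np.pi)%(2*np.pi)-np.pi
    # tilt correction: tool z should be -world z
    tz=R.T@np.array([0,0,-1.]); w=np.cross([0,0,1],tz)
    print('t',s['time_s'].__round__(2),'p',(p*1000).round(1),'yaw',cy.round(2),'slide',d.round(1),'twistz',(-t).round(4),'tilt fix',w.round(4),'F',s['force'].round(1),'open',round(s['opening'],3))
if __name__=='__main__': go(*map(float,sys.argv[1:]))
E
python3 w2t.py 456.5 -52.3 190 -20
```

```text
t 2.5 p [438.5  15.  186.3] yaw -24.17 slide [-54.   43.9  -3.8] twistz -0.0727 tilt fix [-0.0068  0.0034  0.    ] F [ 0.3  0.2 -0.6] open 1.001
```

>>> {"method": "carry_out", "body": {"grip": [1,1,1,1], "slide": [[-25,21,-2],[-29,23,-2],[0,0,0],[0,0,0]], "twist": [[-0.003,0.002,-0.036],[-0.003,0.001,-0.036],[0,0,0],[0,0,0]]}}

```text
time_s: 2.9
position: [0.4574, -0.0529, 0.1895]
tcp_rot: [[0.327, 0.945, -0.003], [0.945, -0.327, 0.001], [0.0, -0.003, -1.0]]
force: [-0.0, 0.6, 0.4]
opening: 1.001
```

```bash
python3 - <<'E'
from h import *
s=bot.read_state(); c=save('wrist','w1.png'); p=s['position'];R=s['tcp_rot']; T=np.array(c['T_tool_cam'])
c['rotation']=R@T[:3,:3]; c['position']=R@T[:3,3]+p
c['depth']=cv2.medianBlur(c['depth'],3); P=cloud(c); Q=P.reshape(-1,3)
d=c['depth'].ravel()>0
t=Q[d&(abs(Q[:,0]-.4565)<.03)&(abs(Q[:,1]+.052)<.03)&(Q[:,2]>.1)&(Q[:,2]<.118)]
print(len(t)); print(t.mean(0),cv2.minAreaRect((t[:,:2]*1000).astype(np.float32)))
E
python3 w2t.py 456.5 -52.3 190 -20
```

```text
698
[ 0.45854584 -0.05323358  0.11043808] ((458.0962829589844, -54.281436920166016), (24.97819709777832, 23.726463317871094), 70.50076293945312)
t 2.95 p [457.9 -52.9 189.6] yaw -19.08 slide [ 0.2 -1.5 -0.4] twistz 0.016 tilt fix [-0.0023  0.0001  0.    ] F [-0.5 -0.7  0.1] open 0.998
```

View pics/w1.png

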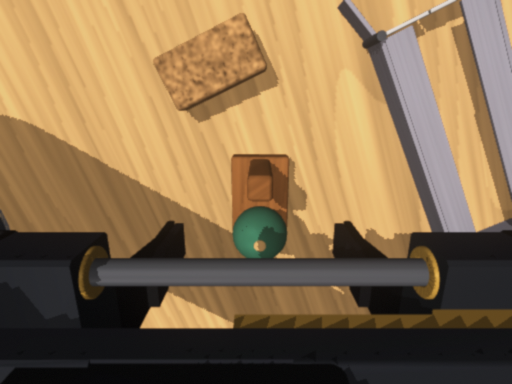

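The wrist view shows the handle at (260,182), centred between the fingers, and both aligned. I'll descend.

>>> {"method": "carry_out", "body": {"grip": [1,1,1,1,1,1], "slide": [[1,0,25],[0,0,25],[0,0,25],[0,0,25],[0,0,12],[0,0,0]], "twist": [[0,0,0],[0,0,0],[0,0,0],[0,0,0],[0,0,0],[0,0,0]]}}

```text
time_s: 3.55
position: [0.457, -0.0465, 0.075]
tcp_rot: [[0.315, 0.949, -0.001], [0.949, -0.315, 0.001], [0.001, -0.001, -1.0]]
force: [0.2, 0.2, 0.2]
opening: 1.002
```

```bash
python3 w2t.py 458.2 -53.6 73 -19.8
```

```text
t 3.55 p [457.  -46.5  75. ] yaw -18.39 slide [-6.4  3.4  2. ] twistz 0.0247 tilt fix [-0.0011 -0.0009  0.    ] F [0.2 0.2 0.2] open 1.002
```

>>> {"method": "carry_out", "body": {"grip": [1,1,-1,-1,-1,-1,-1,-1], "slide": [[-6,3,2],[0,0,0],[0,0,0],[0,0,0],[0,0,0],[0,0,0],[0,0,0],[0,0,0]], "twist": [[0,0,0.025],[0,0,0],[0,0,0],[0,0,0],[0,0,0],[0,0,0],[0,0,0],[0,0,0]]}}

```text
time_s: 4.35
position: [0.4598, -0.053, 0.0761]
tcp_rot: [[0.338, 0.941, 0.005], [0.941, -0.338, -0.001], [0.001, 0.005, -1.0]]
force: [0.1, -0.2, -0.8]
opening: 0.538
```

```bash
python3 w2t.py 570 -30 73 6.6
```

```text
t 4.35 p [459.8 -53.   76.1] yaw -19.77 slide [59.  95.9  3.6] twistz -0.4602 tilt fix [ 0.0047 -0.0009  0.    ] F [ 0.1 -0.2 -0.8] open 0.538
```

>>> {"method": "carry_out", "body": {"grip": [-1,-1,-1,-1,-1,-1], "slide": [[0,0,2],[0,0,0],[0,0,0],[0,0,0],[0,0,0],[0,0,0]], "twist": [[0,0,0],[0,0,0],[0,0,0],[0,0,0],[0,0,0],[0,0,0]]}}

```text
time_s: 4.95
position: [0.4593, -0.0528, 0.0738]
tcp_rot: [[0.338, 0.941, 0.004], [0.941, -0.338, -0.0], [0.001, 0.004, -1.0]]
force: [-0.5, 0.9, 0.2]
opening: 0.268
```

```bash
python3 w2t.py 560 -30 75 6.6
python3 - <<'E'
from h import *
save('scene','s1.png')
E
```

```text
t 4.95 p [459.3 -52.8  73.8] yaw -19.77 slide [55.5 87.  -0.8] twistz -0.4603 tilt fix [ 0.0038 -0.001   0.    ] F [-0.5  0.9  0.2] open 0.268
```

View pics/s1.png

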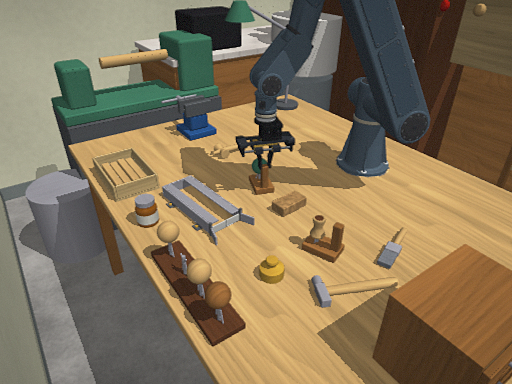

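>>> {"method": "carry_out", "body": {"grip": [-1,-1,-1,-1,-1,-1,-1,-1,-1,-1,-1,-1], "slide": [[7,5.5,0],[6.7,5.7,0],[6.4,5.9,0],[6.1,6.2,0],[5.8,6.4,0],[5.5,6.6,0],[5.3,6.8,0],[5,7,0],[4.7,7.3,0],[4.4,7.5,0],[4.1,7.7,0],[3.8,8,0]], "twist": [[0,0,-0.038],[0,0,-0.038],[0,0,-0.038],[0,0,-0.038],[0,0,-0.038],[0,0,-0.038],[0,0,-0.038],[0,0,-0.038],[0,0,-0.038],[0,0,-0.038],[0,0,-0.038],[0,0,-0.038]]}}

```text
time_s: 6.2
position: [0.527, 0.0056, 0.0735]
tcp_rot: [[-0.148, 0.988, -0.051], [0.989, 0.148, -0.001], [0.007, -0.051, -0.999]]
force: [-5.6, -2.7, 8.0]
opening: 0.273
```

```bash
python3 w2t.py 549 3 74 6.6
```

```text
t 6.2 p [527.    5.6  73.5] yaw 8.52 slide [-5.8 21.3 -1.6] twistz 0.0336 tilt fix [-0.0507 -0.007   0.    ] F [-5.6 -2.7  8. ] open 0.273
```

>>> {"method": "carry_out", "body": {"grip": [-1,-1,-1], "slide": [[0,0,-0.5],[0,0,-0.5],[0,0,0]], "twist": [[-0.025,-0.003,0.016],[-0.025,-0.003,0.016],[0,0,0]]}}

```text
time_s: 6.5
position: [0.5336, 0.0074, 0.074]
tcp_rot: [[-0.12, 0.993, 0.011], [0.993, 0.12, 0.001], [0.0, 0.011, -1.0]]
force: [-1.8, 0.2, 1.6]
opening: 0.274
```

```bash
python3 w2t.py 549 3 74 6.6
python3 - <<'E'
from h import *
c=save('top','t1.png'); cv2.imwrite('pics/t1z.png',cv2.resize(c['color'][90:250,130:370,::-1],None,fx=3.3,fy=3.3,interpolation=cv2.INTER_CUBIC))
E
```

```text
t 6.5 p [533.6   7.4  74. ] yaw 6.87 slide [-6.2 14.8  0.1] twistz 0.0047 tilt fix [ 0.0108 -0.0002  0.    ] F [-1.8  0.2  1.6] open 0.274
```

View pics/t1z.png

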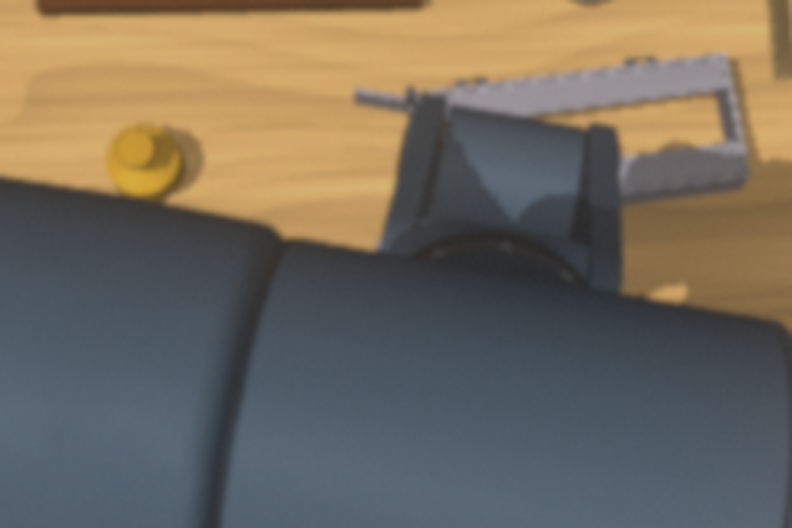

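>>> {"method": "carry_out", "body": {"grip": [-1,-1,-1,-1,-1], "slide": [[-1,6,-0.3],[-1,6,-0.3],[0,5,-0.3],[0,0,0],[0,0,0]], "twist": [[0,0,0.04],[0,0,0.04],[0,0,0.04],[0,0,0],[0,0,0]]}}

```text
time_s: 7.05
position: [0.5491, 0.0098, 0.0743]
tcp_rot: [[0.001, 1.0, 0.001], [1.0, -0.001, 0.007], [0.007, 0.001, -1.0]]
force: [-1.0, 0.1, 1.0]
opening: 0.271
```

```bash
python3 w2t.py 551 210 74 0
```

```text
t 7.05 p [549.1   9.8  74.3] yaw -0.03 slide [200.2   1.8   1.7] twistz -0.0006 tilt fix [ 0.0008 -0.0066  0.    ] F [-1.   0.1  1. ] open 0.271
```

>>> {"method": "carry_out", "body": {"grip": [-1,-1,-1,-1,-1,-1], "slide": [[12,1,0],[12,1,0],[12,0,0],[12,0,0],[12,0,0],[0,0,0]], "twist": [[0,0,0],[0,0,0],[0,0,0],[0,0,0],[0,0,0],[0,0,0]]}}

```text
time_s: 7.65
position: [0.5525, 0.0756, 0.0743]
tcp_rot: [[-0.002, 1.0, 0.004], [1.0, 0.002, 0.006], [0.006, 0.004, -1.0]]
force: [-0.6, 0.3, -0.3]
opening: 0.268
```

```bash
python3 w2t.py 551 210 74 0
```

```text
t 7.65 p [552.5  75.6  74.3] yaw 0.14 slide [134.4  -1.2   1.1] twistz 0.0024 tilt fix [ 0.0037 -0.0062  0.    ] F [-0.6  0.3 -0.3] open 0.268
```

>>> {"method": "carry_out", "body": {"grip": [-1,-1,-1,-1,-1,-1,-1,-1,-1,-1,-1,-1], "slide": [[12,-1,0],[12,0,0],[12,0,0],[12,0,0],[12,0,0],[12,0,0],[12,0,0],[12,0,0],[12,0,0],[12,0,0],[12,0,0],[0,0,0]], "twist": [[0,0,0],[0,0,0],[0,0,0],[0,0,0],[0,0,0],[0,0,0],[0,0,0],[0,0,0],[0,0,0],[0,0,0],[0,0,0],[0,0,0]]}}

```text
time_s: 8.85
position: [0.55, 0.2206, 0.0746]
tcp_rot: [[-0.003, 1.0, 0.002], [1.0, 0.003, 0.007], [0.007, 0.002, -1.0]]
force: [0.1, 0.4, -0.3]
opening: 0.273
```

```bash
python3 w2t.py 658.9 205 74 6.6;  python3 - <<'E'
from h import *
save('scene','s2.png')
E
```

```text
t 8.85 p [550.  220.6  74.6] yaw 0.19 slide [-15.9 108.9   0.8] twistz -0.1119 tilt fix [ 0.0024 -0.0068  0.    ] F [ 0.1  0.4 -0.3] open 0.273
```

View pics/s2.png

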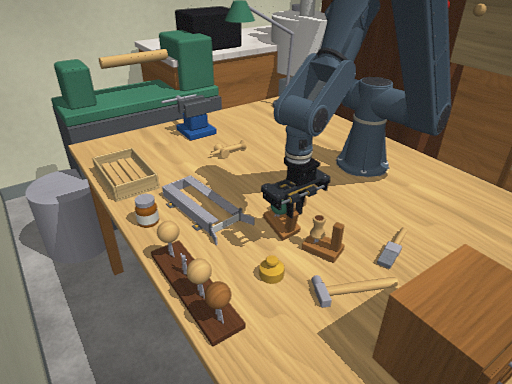

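The scene view shows the ball carrier upright in the gripper at (283,222), just past the wing tip. The cork and the cup carrier have not moved. Next I'll line it up with the mouth.

>>> {"method": "carry_out", "body": {"grip": [-1,-1,-1,-1,-1,-1,-1], "slide": [[0,10,0],[0,10,-0.2],[0,10,-0.2],[-1,10,-0.2],[-1,10,-0.2],[-1,10,-0.2],[0,0,0]], "twist": [[0,0,-0.02],[-0.005,0,-0.02],[-0.005,0,-0.02],[-0.005,0,-0.02],[-0.005,0,-0.015],[-0.005,0,-0.015],[0,0,0]]}}

```text
time_s: 9.6
position: [0.6152, 0.2177, 0.0751]
tcp_rot: [[-0.119, 0.992, 0.027], [0.993, 0.119, 0.008], [0.004, 0.028, -1.0]]
force: [-0.5, -0.9, -3.6]
opening: 0.271
```

```bash
python3 w2t.py 657 220 74 6.6
```

```text
t 9.6 p [615.2 217.7  75.1] yaw 6.85 slide [-2.8 41.8  2.3] twistz 0.0043 tilt fix [ 0.0278 -0.0043  0.    ] F [-0.5 -0.9 -3.6] open 0.271
```

>>> {"method": "carry_out", "body": {"grip": [-1,-1,-1,-1,-1,-1,-1], "slide": [[0,10,0.5],[0,10,0],[0,10,0],[0,9,0],[0,0,0],[0,0,0],[0,0,0]], "twist": [[0.008,0,0],[0.004,0,0.002],[0,0,0.002],[0,0,0],[0,0,0],[0,0,0],[0,0,0]]}}

```text
time_s: 10.3
position: [0.6536, 0.2223, 0.0746]
tcp_rot: [[-0.115, 0.993, 0.009], [0.993, 0.115, 0.006], [0.005, 0.009, -1.0]]
force: [0.5, 0.0, -1.7]
opening: 0.272
```

```bash
python3 w2t.py 657 220 74 6.6;  python3 - <<'E'
from h import *
save('scene','s3.png')
c=save('top','t3.png'); cv2.imwrite('pics/t3z.png',cv2.resize(c['color'][90:250,130:370,::-1],None,fx=3.3,fy=3.3,interpolation=cv2.INTER_CUBIC))
E
```

```text
t 10.3 p [653.6 222.3  74.6] yaw 6.58 slide [-2.7  3.1  0.6] twistz -0.0003 tilt fix [ 0.0091 -0.0046  0.    ] F [ 0.5  0.  -1.7] open 0.272
```

View pics/s3.png

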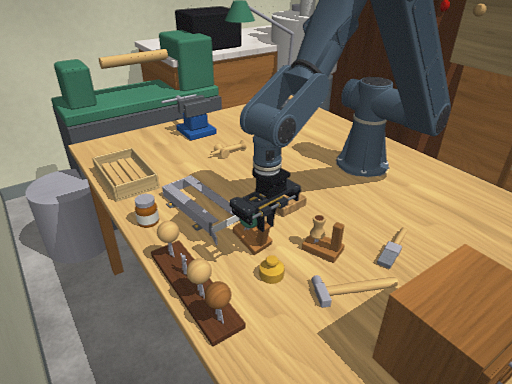

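View pics/t3z.png

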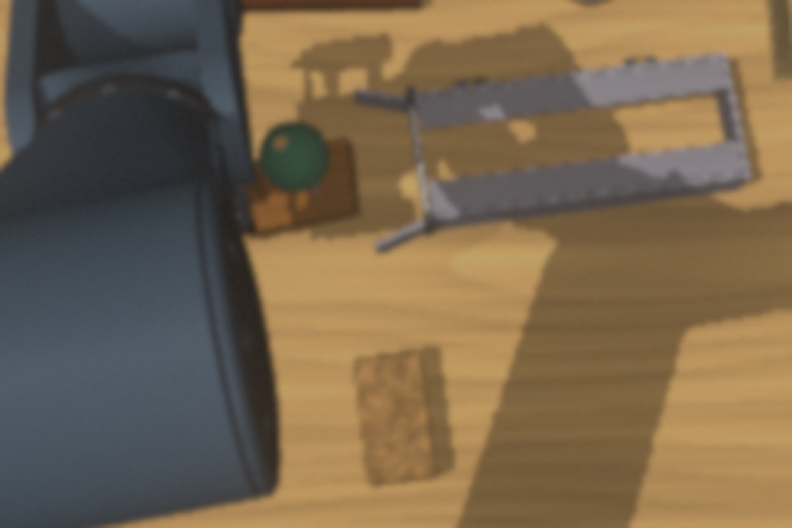

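The top view shows the ball carrier in front of the mouth, its front edge at column 355 of the zoom. I'll measure it in the lane frame.

```bash
cat >> meas.py <<'E'
O=np.array([.6771,.0472]); D=np.array([.115,-.9934]); N=np.array([.9934,.115])
def lane(P): 
    Q=P.reshape(-1,3); return np.c_[(Q[:,:2]-O)@np.c_[D,N],Q[:,2]]*1000
def tl():
    s=bot.read_state(); p=s['position']; print('tcp lane',lane(p[None]).round(1),'F',s['force'].round(1),'t',round(s['time_s'],2))
E
python3 - <<'E'
from meas import *
tl()
c=bot.capture('top'); c['depth']=cv2.medianBlur(c['depth'],3); q=lane(cloud(c))
b=q[(q[:,2]>17)&(q[:,2]<31)&(q[:,0]>-200)&(q[:,0]<-60)&(abs(q[:,1])<60)]
print(len(b),b.min(0),b.max(0)); f=b[b[:,0]>-110]; print('front part y',f[:,1].min(),f[:,1].max(), np.percentile(f[:,2],[5,50,95]))
for y in(-25,-10,0,10,25):
    s=b[abs(b[:,1]-y)<4]; print(y,s[:,0].max() if len(s) else None)
t=q[(q[:,2]>98)&(q[:,2]<112)&(q[:,0]>-170)&(q[:,0]<-60)&(abs(q[:,1])<60)]; print('ball',t.mean(0),len(t))
E
```

```text
tcp lane [[-176.7   -3.3   74.6]] F [ 1.3 -0.1 -2.6] t 10.4
34 [-161.02826679  -48.4520965    17.05106876] [-86.42290809  16.10065663  30.87183989]
front part y -48.1423615094711 -47.29418884485887 [27.89433796 29.4920698  29.66983814]
-25 -151.72001338981795
-10 None
0 None
10 -144.285305282055
25 None
ball [-108.46963257  -20.62615966  106.3879521 ] 99
```

Run:
```python
from meas import *
s=bot.read_state(); print(s['position'],s['tcp_rot'].round(3))
c=save('top','t4.png'); q=lane(cloud(c)).reshape(384,512,3)
im=cv2.resize(c['color'][115:170,195:270,::-1],None,fx=10,fy=10,interpolation=cv2.INTER_CUBIC); cv2.imwrite('pics/t4z.png',im)
for v in range(128,164,3):
    print(v,[tuple(q[v,u].round().astype(int)) for u in range(204,242,5)])
```

```text
[0.65357542 0.22227348 0.07464811] [[-0.115  0.993  0.009]
 [ 0.993  0.115  0.006]
 [ 0.005  0.009 -1.   ]]
128 [(np.int64(-115), np.int64(-124), np.int64(473)), (np.int64(-139), np.int64(61), np.int64(1)), (np.int64(-117), np.int64(13), np.int64(119)), (np.int64(-104), np.int64(11), np.int64(118)), (np.int64(-91), np.int64(13), np.int64(110)), (np.int64(-78), np.int64(54), np.int64(-1)), (np.int64(-63), np.int64(51), np.int64(1)), (np.int64(-48), np.int64(49), np.int64(-1))]
131 [(np.int64(-114), np.int64(-135), np.int64(486)), (np.int64(-140), np.int64(51), np.int64(1)), (np.int64(-118), np.int64(2), np.int64(124)), (np.int64(-105), np.int64(0), np.int64(125)), (np.int64(-91), np.int64(-1), np.int64(122)), (np.int64(-80), np.int64(43), np.int64(2)), (np.int64(-64), np.int64(41), np.int64(1)), (np.int64(-49), np.int64(41), np.int64(-5))]
134 [(np.int64(-114), np.int64(-144), np.int64(497)), (np.int64(-133), np.int64(0), np.int64(113)), (np.int64(-119), np.int64(-8), np.int64(128)), (np.int64(-106), np.int64(-9), np.int64(126)), (np.int64(-93), np.int64(-8), np.int64(120)), (np.int64
[... 2827 characters left out ...]
 (np.int64(-148), np.int64(-43), np.int64(33)), (np.int64(-133), np.int64(-47), np.int64(38)), (np.int64(-119), np.int64(-47), np.int64(32)), (np.int64(-104), np.int64(-47), np.int64(27)), (np.int64(-90), np.int64(-42), np.int64(0)), (np.int64(-75), np.int64(-43), np.int64(-2)), (np.int64(-61), np.int64(-46), np.int64(0))]
161 [(np.int64(-166), np.int64(-41), np.int64(1)), (np.int64(-150), np.int64(-48), np.int64(18)), (np.int64(-137), np.int64(-43), np.int64(-4)), (np.int64(-122), np.int64(-46), np.int64(-4)), (np.int64(-107), np.int64(-48), np.int64(-1)), (np.int64(-92), np.int64(-50), np.int64(-2)), (np.int64(-77), np.int64(-53), np.int64(-1)), (np.int64(-62), np.int64(-55), np.int64(1))]
```

View pics/t4z.png

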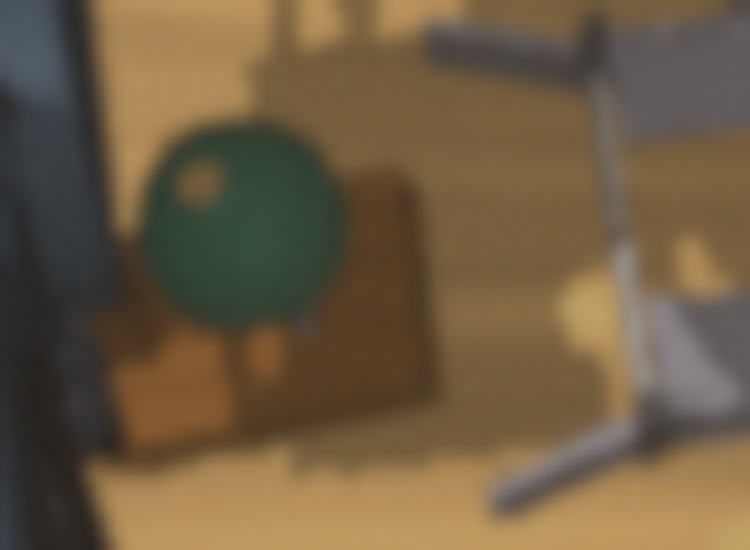

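The depth data show two problems. The carrier is pitched nose-up by about 0.3 rad, having pivoted in the pads while I dragged it backwards. It also sits about 10 mm off the tool centre. I'll release it so it settles flat, then regrip lower.

>>> {"method": "carry_out", "body": {"grip": [-0.4,-0.4,-0.3,-0.2,0,0.3,0.6,1,1,1,1,1], "slide": [[0,0,0],[0,0,0],[0,0,0],[0,0,0],[0,0,0],[0,0,0],[0,0,0],[0,0,0],[0,0,0],[0,0,0],[0,0,0],[0,0,0]], "twist": [[0,0,0],[0,0,0],[0,0,0],[0,0,0],[0,0,0],[0,0,0],[0,0,0],[0,0,0],[0,0,0],[0,0,0],[0,0,0],[0,0,0]]}}

```text
time_s: 11.7
position: [0.655, 0.2221, 0.077]
tcp_rot: [[-0.115, 0.993, 0.013], [0.993, 0.115, 0.005], [0.004, 0.013, -1.0]]
force: [0.5, -0.2, -0.6]
opening: 0.981
```

```bash
cat >> meas.py <<'E'
def car(name='tz.png',x0=-220,x1=300,box=None):
    c=bot.capture('top'); d0=c['depth'].copy(); c['depth']=cv2.medianBlur(c['depth'],3); q=lane(cloud(c))
    cv2.imwrite('pics/'+name,cv2.resize(c['color'][90:250,130:370,::-1],None,fx=3.3,fy=3.3,interpolation=cv2.INTER_CUBIC))
    return c,q
def wristcloud(name=None):
    s=bot.read_state(); c=bot.capture('wrist'); p=s['position'];R=s['tcp_rot']; T=np.array(c['T_tool_cam'])
    c['rotation']=R@T[:3,:3]; c['position']=R@T[:3,3]+p
    if name: cv2.imwrite('pics/'+name,c['color'][:,:,::-1])
    m=c['depth'].ravel()>0
    c['depth']=cv2.medianBlur(c['depth'],3); return lane(cloud(c))[m],c
E
python3 - <<'E'
from meas import *
tl()
c,q=car('t5z.png')
b=q[(q[:,2]>17)&(q[:,2]<31)&(q[:,0]>-200)&(q[:,0]<-60)&(abs(q[:,1])<70)]
print(len(b),b.min(0),b.max(0),cv2.minAreaRect(b[:,:2].astype(np.float32)))
t=q[(q[:,2]>60)&(q[:,2]<112)&(q[:,0]>-170)&(q[:,0]<-60)&(abs(q[:,1])<60)]; t=t[t[:,2]>98]; print('ball top',t.mean(0),t.max(0),len(t))
save('scene','s5.png')
E
```

```text
tcp lane [[-176.3   -1.8   77. ]] F [ 0.5 -0.2 -0.6] t 11.7
374 [-164.43798067  -59.54771032   18.52652521] [-60.06684756  17.33930828  30.04861596] ((-111.57484436035156, -21.333023071289062), (70.39350128173828, 97.3615493774414), 82.49047088623047)
ball top [-95.92828164 -24.26959655 102.41314691] [-74.16544462  -4.02196874 110.87236114] 171
```

View pics/s5.png

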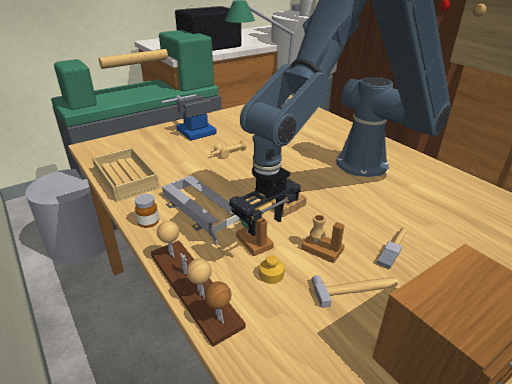

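View pics/t5z.png

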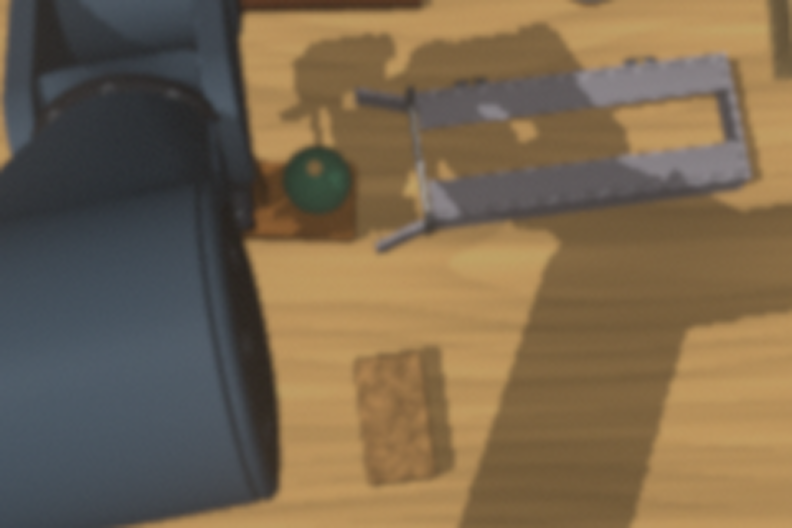

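The carrier is flat again, about 20 mm to the right of the centreline and yawed about −7°. I'll raise the hand and locate the handle from the wrist camera.

>>> {"method": "carry_out", "body": {"grip": [1,1,1,1,1], "slide": [[0,0,-30],[0,0,-40],[0,0,-40],[0,0,0],[0,0,0]], "twist": [[0,0,0],[0,0,0],[0,0,0],[0,0,0],[0,0,0]]}}

```text
time_s: 12.3
position: [0.6523, 0.2213, 0.1886]
tcp_rot: [[-0.115, 0.993, 0.008], [0.993, 0.115, 0.004], [0.003, 0.008, -1.0]]
force: [-0.6, 0.1, -0.4]
opening: 1.001
```

Run:
```python
from meas import *
tl()
q,c=wristcloud('w2.png')
t=q[(q[:,2]>104)&(q[:,2]<114)&(abs(q[:,0]+155)<25)&(abs(q[:,1]+16)<30)]
print('handle',t.mean(0),cv2.minAreaRect(t[:,:2].astype(np.float32)),len(t))
b=q[(q[:,2]>18)&(q[:,2]<30)&(abs(q[:,0]+115)<90)&(abs(q[:,1]+18)<60)]
print(cv2.minAreaRect(b[:,:2].astype(np.float32)))
```

```text
tcp lane [[-175.8   -4.6  188.6]] F [-0.6  0.1 -0.4] t 12.3
handle [-151.88513786  -12.17290832  110.63046779] ((-150.77772521972656, -12.190587043762207), (23.803377151489258, 25.099355697631836), 81.36815643310547) 636
((-114.14041137695312, -18.087997436523438), (70.12484741210938, 103.35359954833984), 80.97581481933594)
```

View pics/w2.png

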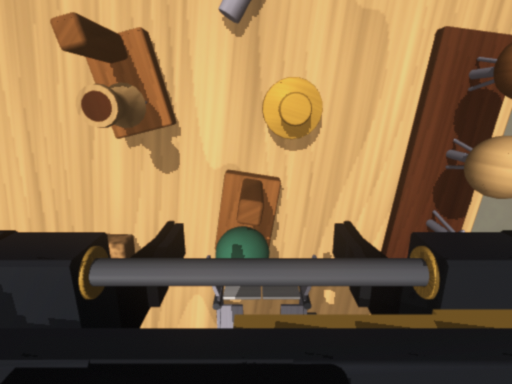

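The wrist view shows the handle at (250,200) and the ball at (243,250), with the carrier flat and yawed slightly. I'll align over the handle.

```bash
python3 w2t.py 647.6 196.3 188 -2.2
```

```text
t 12.35 p [653.  221.5 189.1] yaw 6.63 slide [-24.4  -8.3   0.9] twistz 0.154 tilt fix [ 0.0102 -0.0034  0.    ] F [ 0.4 -0.3  1.2] open 1.0
```

>>> {"method": "carry_out", "body": {"grip": [1,1,1,1,1,1,1,1], "slide": [[-12,-4,0],[-12,-4,0],[0,0,20],[0,0,20],[0,0,20],[0,0,0],[0,0,0],[0,0,0]], "twist": [[0.005,-0.002,0.075],[0.004,-0.002,0.075],[0,0,0],[0,0,0],[0,0,0],[0,0,0],[0,0,0],[0,0,0]]}}

```text
time_s: 13.15
position: [0.6408, 0.1952, 0.1176]
tcp_rot: [[0.041, 0.999, -0.015], [0.999, -0.041, -0.002], [-0.003, -0.015, -1.0]]
force: [1.1, 0.3, 1.0]
opening: 0.999
```

```bash
python3 w2t.py 647.6 196.3 58 -2.2
```

```text
t 13.15 p [640.8 195.2 117.6] yaw -2.33 slide [ 1.5  7.6 59.5] twistz -0.0023 tilt fix [-0.0153  0.0026  0.    ] F [1.1 0.3 1. ] open 0.999
```

>>> {"method": "carry_out", "body": {"grip": [1,1,1,1,1,1], "slide": [[1.5,7,0],[0,0,18],[0,0,18],[0,0,18],[0,0,4],[0,0,0]], "twist": [[-0.012,0.002,0],[0,0,0],[0,0,0],[0,0,0],[0,0,0],[0,0,0]]}}

```text
time_s: 13.75
position: [0.6564, 0.1981, 0.0652]
tcp_rot: [[0.04, 0.999, 0.016], [0.999, -0.04, 0.002], [0.003, 0.016, -1.0]]
force: [-0.6, -0.9, -0.1]
opening: 1.001
```

```bash
python3 w2t.py 647.6 196.3 58 -2.2
```

```text
t 13.75 p [656.4 198.1  65.2] yaw -2.3 slide [-2.2 -8.8  7.1] twistz -0.0018 tilt fix [ 0.0156 -0.0027  0.    ] F [-0.6 -0.9 -0.1] open 1.001
```

>>> {"method": "carry_out", "body": {"grip": [1,1,1,1,1], "slide": [[-1,-5,4],[0,0,0],[0,0,0],[0,0,0],[0,0,0]], "twist": [[0.008,-0.001,0],[0,0,0],[0,0,0],[0,0,0],[0,0,0]]}}

```text
time_s: 14.25
position: [0.6539, 0.1978, 0.0651]
tcp_rot: [[0.04, 0.999, 0.014], [0.999, -0.04, 0.002], [0.003, 0.014, -1.0]]
force: [0.3, 1.1, 0.8]
opening: 0.996
```

```bash
for i in 1 2; do python3 w2t.py 647.6 196.3 58 -2.2; done
```

```text
t 14.25 p [653.9 197.8  65.1] yaw -2.29 slide [-1.8 -6.3  7. ] twistz -0.0015 tilt fix [ 0.0141 -0.0029  0.    ] F [0.3 1.1 0.8] open 0.996
t 14.25 p [653.9 197.8  65.1] yaw -2.29 slide [-1.8 -6.3  7. ] twistz -0.0015 tilt fix [ 0.0141 -0.0029  0.    ] F [0.3 1.1 0.8] open 0.996
```

>>> {"method": "carry_out", "body": {"grip": [1,1,1,1], "slide": [[-1,-4,5],[-1,-3,3],[0,0,1],[0,0,0]], "twist": [[0.007,-0.001,0],[0.007,-0.001,0],[0,0,0],[0,0,0]]}}

```text
time_s: 14.65
position: [0.6463, 0.1959, 0.0555]
tcp_rot: [[0.04, 0.999, -0.001], [0.999, -0.04, 0.001], [0.001, -0.001, -1.0]]
force: [-0.0, 0.1, -1.0]
opening: 0.998
```

```bash
python3 w2t.py 647.6 196.3 58 -2.2
```

```text
t 14.65 p [646.3 195.9  55.5] yaw -2.29 slide [ 0.4  1.3 -2.5] twistz -0.0016 tilt fix [-0.001  -0.0008  0.    ] F [-0.   0.1 -1. ] open 0.998
```

>>> {"method": "carry_out", "body": {"grip": [-1,-1,-1,-1,-1,-1,-1,-1,-1,-1,-1,-1], "slide": [[0,0,0],[0,0,0],[0,0,0],[0,0,0],[0,0,0],[0,0,0],[0,0,0],[0,0,0],[0,0,0],[0,0,0],[0,0,0],[0,0,0]], "twist": [[0,0,0],[0,0,0],[0,0,0],[0,0,0],[0,0,0],[0,0,0],[0,0,0],[0,0,0],[0,0,0],[0,0,0],[0,0,0],[0,0,0]]}}

```text
time_s: 15.85
position: [0.6469, 0.1961, 0.0555]
tcp_rot: [[0.04, 0.999, 0.0], [0.999, -0.04, 0.001], [0.001, 0.0, -1.0]]
force: [1.7, -0.1, -0.2]
opening: 0.27
```

```bash
python3 w2t.py 659.5 196.3 57 6.6; python3 -c "
from meas import *
tl()
c,q=car('t6z.png')
b=q[(q[:,2]>14)&(q[:,2]<36)&(q[:,0]>-200)&(q[:,0]<-56)&(abs(q[:,1])<70)]
print(len(b),b.min(0),b.max(0),cv2.minAreaRect(b[:,:2].astype(np.float32)))
t=q[(q[:,2]>85)&(q[:,2]<120)&(q[:,0]>-160)&(q[:,0]<-50)&(abs(q[:,1])<60)]; print(t.max(0))
"
```

```text
t 15.85 p [646.9 196.1  55.5] yaw -2.3 slide [ 0.7 12.6 -1.5] twistz -0.1553 tilt fix [ 0.     -0.0012  0.    ] F [ 1.7 -0.1 -0.2] open 0.27
tcp lane [[-151.4  -12.9   55.5]] F [ 1.7 -0.1 -0.2] t 15.85
193 [-120.30609391  -61.00014974   14.72802582] [-59.26030991   6.7964981   29.03066352] ((-91.06828308105469, -24.7950439453125), (69.98371887207031, 55.858924865722656), 82.62164306640625)
[-65.58489287   3.19431243 106.86451667]
```

>>> {"method": "carry_out", "body": {"grip": [-1,-1,-1,-1,-1,-1], "slide": [[0,3,0],[0,3,0],[0,3,0],[0,3,0],[0,0,0],[0,0,0]], "twist": [[0,0,-0.039],[0,0,-0.039],[0,0,-0.039],[0,0,-0.038],[0,0,0],[0,0,0]]}}

```text
time_s: 16.5
position: [0.6546, 0.1952, 0.0557]
tcp_rot: [[-0.12, 0.993, -0.01], [0.993, 0.12, -0.001], [0.0, -0.01, -1.0]]
force: [-1.2, 0.5, -0.4]
opening: 0.277
```

```bash
cat > chk.py <<'E'
import sys
from meas import *
import subprocess
s=bot.read_state(); q0=lane(s['position'][None])[0]
from w2t import go
w=O+D*q0[0]/1000
go(w[0]*1000,w[1]*1000,56,6.6)
print('tcp lane',q0.round(1))
c,q=car(sys.argv[1])
hx=q0[0]; 
m=(q[:,0]>hx)&(q[:,0]<hx+110)&(abs(q[:,1])<70)
b=q[m&(q[:,2]>17)&(q[:,2]<31)]
print(len(b),'base',b.min(0).round(1),b.max(0).round(1),cv2.minAreaRect(b[:,:2].astype(np.float32)))
f=b[(b[:,0]>hx+65)]; 
if len(f)>5:print('front strip y',f[:,1].min().round(1),f[:,1].max().round(1),'z',np.median(f[:,2]).round(1))
t=q[m&(q[:,2]>85)&(q[:,2]<130)&(q[:,0]>hx+30)]; i=t[:,2]>t[:,2].max()-6; print('ball top',t[i].mean(0).round(1),t[:,2].max().round(1),'mid',((t.max(0)+t.min(0))/2).round(1))
E
python3 chk.py t7z.png
```

```text
t 16.5 p [654.6 195.2  55.7] yaw 6.87 slide [-0.   5.4 -0.3] twistz 0.0047 tilt fix [-0.0096 -0.      0.    ] F [-1.2  0.5 -0.4] open 0.277
tcp lane [-149.6   -5.4   55.7]
195 base [-118.4  -68.6   17.9] [-41.4  70.   29.8] ((-79.99826049804688, 0.8107147216796875), (138.5121307373047, 76.67999267578125), 89.80047607421875)
front strip y -68.6 70.0 z 24.5
ball top [-92.4  -6.5 104.4] 108.3 mid [-87.3  -7.   96.7]
```

View pics/t7z.png

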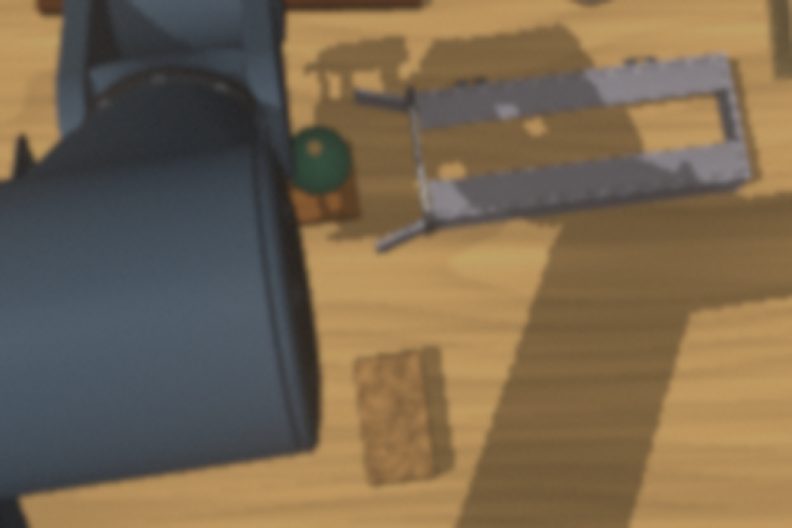

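>>> {"method": "carry_out", "body": {"grip": [-1,-1,-1,-1,-1,-1,-1,-1], "slide": [[-4,1.5,0],[-8,1.5,0],[-8,1.5,0],[-8,0,0],[-8,0,0],[-8,0,0],[-8,0,0],[0,0,0]], "twist": [[-0.004,0,0.002],[-0.004,0,0.002],[0,0,0],[0,0,0],[0,0,0],[0,0,0],[0,0,0],[0,0,0]]}}

```text
time_s: 17.35
position: [0.6653, 0.1398, 0.0555]
tcp_rot: [[-0.113, 0.994, -0.002], [0.994, 0.113, 0.001], [0.001, -0.002, -1.0]]
force: [0.1, 0.7, -0.3]
opening: 0.275
```

```bash
python3 chk.py t8z.png
```

```text
t 17.35 p [665.3 139.8  55.5] yaw 6.49 slide [ 0.   1.1 -0.5] twistz -0.0019 tilt fix [-0.0017 -0.0012  0.    ] F [ 0.1  0.7 -0.3] open 0.275
tcp lane [-93.3  -1.1  55.5]
143 base [-30.3 -64.8  17.2] [15.9 66.3 31. ] ((-6.355043411254883, 2.5235214233398438), (30.024368286132812, 132.10842895507812), 8.345860481262207)
front strip y -64.8 66.3 z 26.0
ball top [-23.    3.5 101.7] 105.5 mid [-20.6   2.8  95.3]
```

View pics/t8z.png

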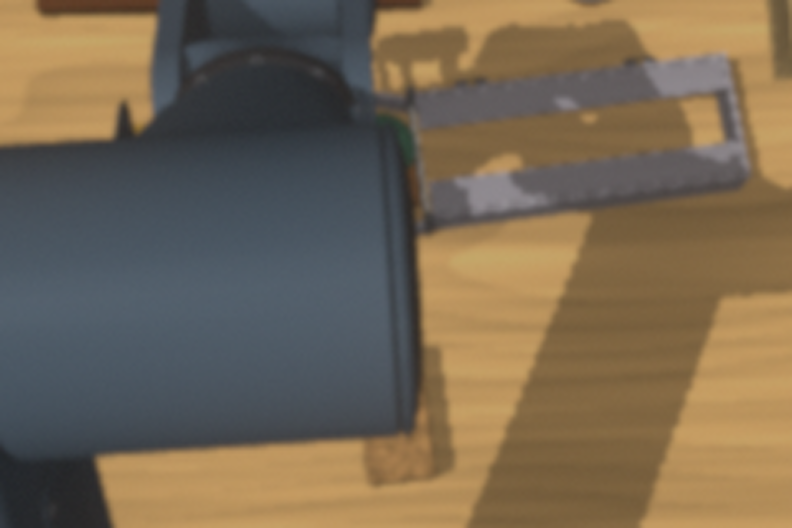

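>>> {"method": "carry_out", "body": {"grip": [-1,-1,-1,-1,-1,-1,-1,-1,-1,-1], "slide": [[-7,0,0],[-7,0,0],[-7,0,0],[-7,0,0],[-7,0,0],[-7,0,0],[-7,0,0],[-7,0,0],[-7,0,0],[0,0,0]], "twist": [[0,0,0],[0,0,0],[0,0,0],[0,0,0],[0,0,0],[0,0,0],[0,0,0],[0,0,0],[0,0,0],[0,0,0]]}}

```text
time_s: 18.4
position: [0.6725, 0.0767, 0.056]
tcp_rot: [[-0.113, 0.994, -0.002], [0.994, 0.113, 0.007], [0.007, -0.001, -1.0]]
force: [0.9, 1.5, 1.0]
opening: 0.275
```

```bash
python3 chk.py t9z.png; python3 -c "
from h import *
save('scene','s9.png')"
```

```text
t 18.4 p [672.5  76.7  56. ] yaw 6.48 slide [ 0.   1.1 -0. ] twistz -0.0021 tilt fix [-0.0007 -0.0073  0.    ] F [0.9 1.5 1. ] open 0.275
tcp lane [-29.8  -1.1  56. ]Traceback (most recent call last):
  File "chk.py", line 13, in <module>
    print(len(b),'base',b.min(0).round(1),b.max(0).round(1),cv2.minAreaRect(b[:,:2].astype(np.float32)))
                        ~~~~~^^^
    return umr_minimum(a, axis, None, out, keepdims, initial, where)
ValueError: zero-size array to reduction operation minimum which has no identity
```

View pics/t9z.png

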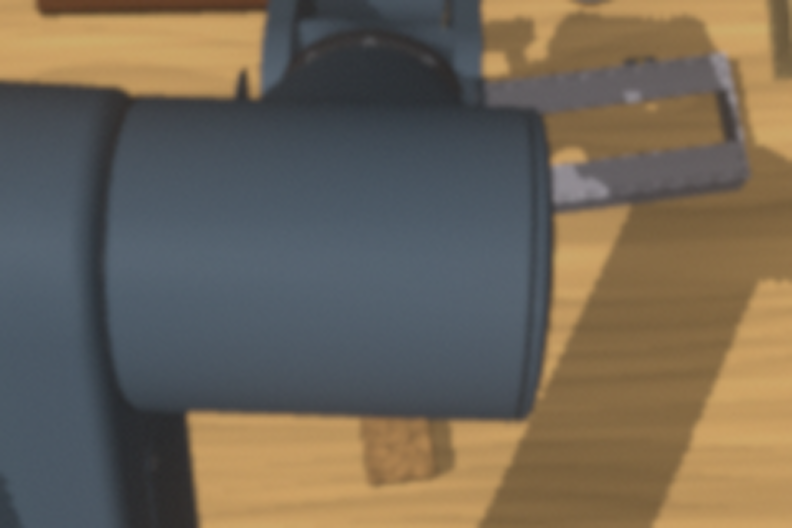

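View pics/s9.png

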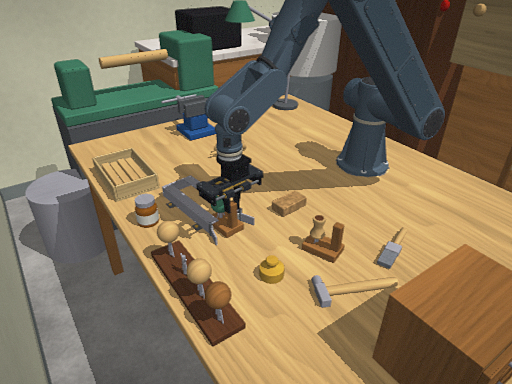

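The ball carrier is entering the mouth flat; its handle is at (233,210) in the scene view. I'll keep pushing.

>>> {"method": "carry_out", "body": {"grip": [-1,-1,-1,-1,-1,-1,-1,-1,-1,-1,-1], "slide": [[-7,0,0],[-7,0,0],[-7,0,0],[-7,0,0],[-7,0,0],[-7,0,0],[-7,0,0],[-7,0,0],[-7,0,0],[-7,0,0],[0,0,0]], "twist": [[0,-0.003,0],[0,-0.002,0],[0,0,0],[0,0,0],[0,0,0],[0,0,0],[0,0,0],[0,0,0],[0,0,0],[0,0,0],[0,0,0]]}}

```text
time_s: 19.6
position: [0.6805, 0.0025, 0.0556]
tcp_rot: [[-0.114, 0.993, -0.002], [0.993, 0.114, 0.002], [0.003, -0.002, -1.0]]
force: [1.3, 0.0, -0.9]
opening: 0.274
```

```bash
sed -i 's/^c,q=car/if len(sys.argv)<3: sys.exit()\nc,q=car/' chk.py; python3 chk.py x
```

```text
t 19.6 p [680.5   2.5  55.6] yaw 6.56 slide [-0.   1.8 -0.4] twistz -0.0008 tilt fix [-0.0017 -0.0027  0.    ] F [ 1.3  0.  -0.9] open 0.274
tcp lane [44.8 -1.8 55.6]
```

>>> {"method": "carry_out", "body": {"grip": [-1,-1,-1,-1,-1,-1,-1,-1,-1,-1,-1,-1], "slide": [[-7,0.5,0],[-7,0.5,0],[-7,0,0],[-7,0,0],[-7,0,0],[-7,0,0],[-7,0,0],[-7,0,0],[-7,0,0],[-7,0,0],[-7,0,0],[0,0,0]], "twist": [[0,0,0],[0,0,0],[0,0,0],[0,0,0],[0,0,0],[0,0,0],[0,0,0],[0,0,0],[0,0,0],[0,0,0],[0,0,0],[0,0,0]]}}

```text
time_s: 20.8
position: [0.691, -0.0808, 0.0555]
tcp_rot: [[-0.114, 0.993, -0.002], [0.993, 0.114, 0.002], [0.002, -0.002, -1.0]]
force: [0.5, 0.0, 1.5]
opening: 0.274
```

```bash
python3 chk.py x
```

```text
t 20.8 p [691.  -80.8  55.5] yaw 6.57 slide [-0.   1.  -0.5] twistz -0.0006 tilt fix [-0.0018 -0.0024  0.    ] F [0.5 0.  1.5] open 0.274
tcp lane [128.8  -1.   55.5]
```

>>> {"method": "carry_out", "body": {"grip": [-1,-1,-1,-1,-1,-1,-1,-1,-1], "slide": [[-7,0,0],[-7,0,0],[-7,0,0],[-7,0,0],[-7,0,0],[-6,0,0],[-6,0,0],[-6,0,0],[0,0,0]], "twist": [[0,0,0],[0,0,0],[0,0,0],[0,0,0],[0,0,0],[0,0,0],[0,0,0],[0,0,0],[0,0,0]]}}

```text
time_s: 21.7
position: [0.6974, -0.1377, 0.0555]
tcp_rot: [[-0.115, 0.993, -0.002], [0.993, 0.115, 0.003], [0.003, -0.002, -1.0]]
force: [-0.5, 1.9, -0.4]
opening: 0.271
```

```bash
python3 chk.py x; python3 -c "
from meas import *
save('scene','s10.png')
c,q=car('t10z.png')"
```

```text
t 21.7 p [ 697.4 -137.7   55.5] yaw 6.58 slide [-0.   1.1 -0.5] twistz -0.0004 tilt fix [-0.0019 -0.0029  0.    ] F [-0.5  1.9 -0.4] open 0.271
tcp lane [186.1  -1.1  55.5]
```

View pics/s10.png

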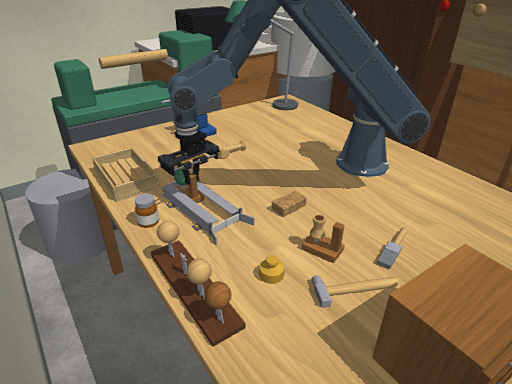

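View pics/t10z.png

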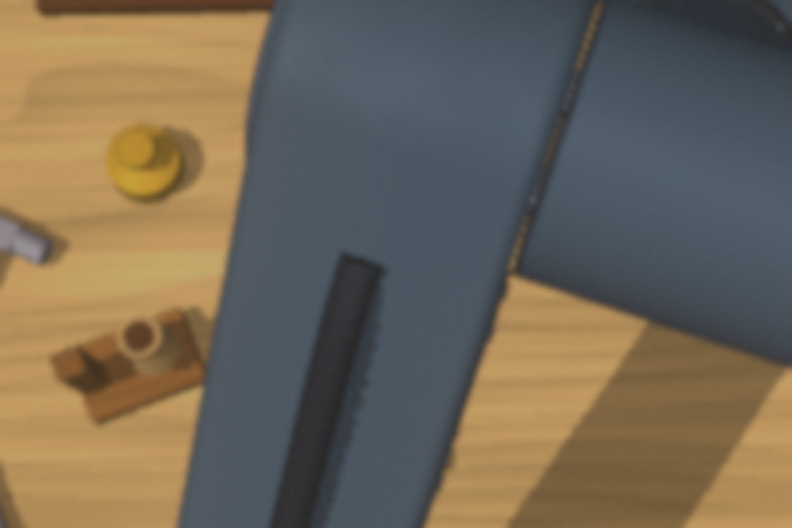

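The scene view shows the gate shut behind the ball carrier and the carrier at the closed end. I'll nudge it a little further, release and retreat upward.

>>> {"method": "carry_out", "body": {"grip": [-1,-0.4,-0.4,-0.2,0,0.3,0.6,1,1,1,1,1], "slide": [[-4,0,0],[0,0,0],[0,0,0],[0,0,0],[0,0,0],[0,0,0],[0,0,0],[0,0,0],[0,0,0],[0,0,0],[0,0,0],[0,0,0]], "twist": [[0,0,0],[0,0,0],[0,0,0],[0,0,0],[0,0,0],[0,0,0],[0,0,0],[0,0,0],[0,0,0],[0,0,0],[0,0,0],[0,0,0]]}}

```text
time_s: 23.0
position: [0.6973, -0.1422, 0.0547]
tcp_rot: [[-0.116, 0.993, -0.004], [0.993, 0.116, 0.001], [0.001, -0.004, -1.0]]
force: [-0.1, 1.1, 0.3]
opening: 0.978
```

>>> {"method": "carry_out", "body": {"grip": [1,1,1,1,1], "slide": [[0,0,-20],[0,0,-40],[0,0,-40],[0,0,-30],[0,0,0]], "twist": [[0,0,0],[0,0,0],[0,0,0],[0,0,0],[0,0,0]]}}

```text
time_s: 23.5
position: [0.6968, -0.1419, 0.1868]
tcp_rot: [[-0.116, 0.993, -0.009], [0.993, 0.116, 0.002], [0.003, -0.008, -1.0]]
force: [-0.2, -1.0, 0.9]
opening: 1.002
```

```bash
python3 - <<'E'
from meas import *
tl()
q,c=wristcloud('w3.png')
t=q[(q[:,2]>104)&(q[:,2]<114)&(abs(q[:,0]-190)<25)&(abs(q[:,1])<30)]
print('handle',t.mean(0),cv2.minAreaRect(t[:,:2].astype(np.float32)),len(t))
t=q[(q[:,2]>85)&(q[:,2]<114)&(abs(q[:,0]-255)<35)&(abs(q[:,1])<40)]
print('ball',(t.max(0)+t.min(0))/2,t[:,2].max())
E
python3 w2t.py 484 334.8 190 20
```

```text
tcp lane [[190.1  -2.2 186.8]] F [-0.2 -1.   0.9] t 23.5
handle [189.59439364  -0.87988852 110.65289642] ((190.20513916015625, -0.9995098114013672), (24.84494400024414, 23.50629997253418), 0.729231595993042) 683
ball [246.5274124   -0.80955997  96.69062231] 108.3189604664711
t 23.55 p [ 695.4 -141.5  184.4] yaw 6.67 slide [ 497.6 -154.7   -1.2] twistz -0.2326 tilt fix [-0.0119 -0.0052  0.    ] F [ 0.2 -0.4 -0.3] open 1.001
```

View pics/w3.png

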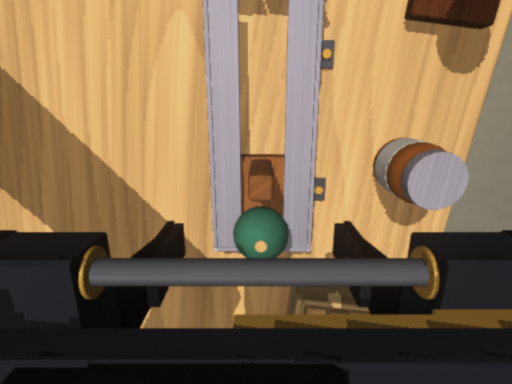

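The wrist view shows the ball carrier square in the lane at the closed end: handle at lane x=190, so carrier centre about 228, with z flat. Next is the cup carrier.

>>> {"method": "carry_out", "body": {"grip": [1,1,1,1,1,1,1,1,1,1,1,1], "slide": [[36,-11,0],[36,-11,0],[36,-11,0],[36,-11,0],[36,-11,0],[36,-11,0],[36,-11,0],[36,-11,0],[36,-11,0],[36,-11,0],[36,-11,0],[36,-11,0]], "twist": [[0,0,0],[0,0,0],[0,0,0],[0,0,0],[0,0,0],[0,0,0],[0,0,0],[0,0,0],[0,0,0],[0,0,0],[0,0,0],[0,0,0]]}}

```text
time_s: 24.75
position: [0.4963, 0.2811, 0.1682]
tcp_rot: [[-0.104, 0.993, -0.048], [0.995, 0.104, 0.002], [0.007, -0.048, -0.999]]
force: [0.1, 0.4, 0.0]
opening: 0.999
```

```bash
python3 w2t.py 484 334.8 190 20.2
```

```text
t 24.75 p [496.3 281.1 168.2] yaw 6.0 slide [ 54.8  -7.6 -21.1] twistz -0.2478 tilt fix [-0.0479 -0.0069  0.    ] F [0.1 0.4 0. ] open 0.999
```

>>> {"method": "carry_out", "body": {"grip": [1,1,1,1,1], "slide": [[25,-4,-10],[25,-4,-10],[0,0,0],[0,0,0],[0,0,0]], "twist": [[-0.02,-0.003,-0.12],[-0.02,-0.003,-0.12],[0,0,0],[0,0,0],[0,0,0]]}}

```text
time_s: 25.25
position: [0.4714, 0.3324, 0.1806]
tcp_rot: [[-0.351, 0.936, -0.024], [0.936, 0.351, -0.001], [0.007, -0.022, -1.0]]
force: [-0.5, -0.0, 0.1]
opening: 0.999
```

```bash
python3 w2t.py 484 334.8 190 20.2
python3 - <<'E'
from meas import *
q,c=wristcloud('w4.png')
w=np.c_[(q[:,:1]*D+q[:,1:2]*N)+O*1000,q[:,2]]
t=w[(w[:,2]>104)&(w[:,2]<114)&(abs(w[:,0]-484)<25)&(abs(w[:,1]-335)<25)]
print('handle',t.mean(0),cv2.minAreaRect(t[:,:2].astype(np.float32)),len(t))
b=w[(w[:,2]>18)&(w[:,2]<30)&(abs(w[:,0]-497)<80)&(abs(w[:,1]-300)<80)]
print(cv2.minAreaRect(b[:,:2].astype(np.float32)))
E
```

```text
t 25.25 p [471.4 332.4 180.6] yaw 20.56 slide [-2.1 12.4 -9.7] twistz 0.0063 tilt fix [-0.0225 -0.0072  0.    ] F [-0.5 -0.   0.1] open 0.999
handle [484.14658689 334.98083896 110.60683052] ((484.65570068359375, 333.70294189453125), (23.073474884033203, 26.251869201660156), 21.901317596435547) 718
((498.00238037109375, 298.1357421875), (69.88636016845703, 106.34649658203125), 20.51335334777832)
```

View pics/w4.png

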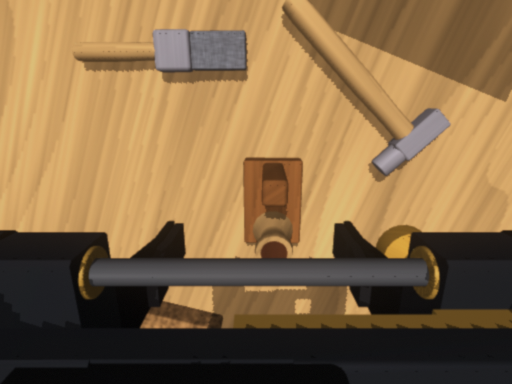

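The wrist view shows the cup carrier's handle at (275,188), aligned with the jaws but about 12 mm off to the +y side.

>>> {"method": "carry_out", "body": {"grip": [1,1,1,1,1,1], "slide": [[-1,6,0],[-1,5,10],[0,2,20],[0,0,20],[0,0,0],[0,0,0]], "twist": [[-0.01,-0.004,0],[-0.006,-0.003,0],[0,0,0],[0,0,0],[0,0,0],[0,0,0]]}}

```text
time_s: 25.9
position: [0.4891, 0.3306, 0.1258]
tcp_rot: [[-0.342, 0.94, -0.004], [0.94, 0.342, -0.003], [-0.002, -0.005, -1.0]]
force: [-0.8, -0.3, -0.1]
opening: 1.001
```

```bash
python3 w2t.py 484.3 334.5 56 20.5
```

```text
t 25.9 p [489.1 330.6 125.8] yaw 20.0 slide [ 5.4 -2.8 69.8] twistz -0.0086 tilt fix [-0.0051  0.0018  0.    ] F [-0.8 -0.3 -0.1] open 1.001
```

>>> {"method": "carry_out", "body": {"grip": [1,1,1,1,1,1,1], "slide": [[4,-2,0],[1,-1,18],[0,0,18],[0,0,18],[0,0,12],[0,0,2],[0,0,0]], "twist": [[-0.003,0.001,-0.008],[0,0,0],[0,0,0],[0,0,0],[0,0,0],[0,0,0],[0,0,0]]}}

```text
time_s: 26.6
position: [0.4893, 0.3373, 0.062]
tcp_rot: [[-0.351, 0.936, 0.011], [0.937, 0.35, 0.005], [0.001, 0.012, -1.0]]
force: [-0.2, 0.1, 0.6]
opening: 1.001
```

```bash
python3 w2t.py 484.3 334.5 56 20.5
```

```text
t 26.6 p [489.3 337.3  62. ] yaw 20.52 slide [-0.9 -5.7  5.9] twistz 0.0003 tilt fix [ 0.0121 -0.0005  0.    ] F [-0.2  0.1  0.6] open 1.001
```

>>> {"method": "carry_out", "body": {"grip": [1,1,-1,-1,-1,-1,-1,-1,-1,-1,-1,-1], "slide": [[-1,-4,4],[0,-2,2],[0,0,0],[0,0,0],[0,0,0],[0,0,0],[0,0,0],[0,0,0],[0,0,0],[0,0,0],[0,0,0],[0,0,0]], "twist": [[0.006,0,0],[0.004,0,0],[0,0,0],[0,0,0],[0,0,0],[0,0,0],[0,0,0],[0,0,0],[0,0,0],[0,0,0],[0,0,0],[0,0,0]]}}

```text
time_s: 27.8
position: [0.4854, 0.335, 0.0585]
tcp_rot: [[-0.351, 0.936, 0.006], [0.937, 0.351, 0.003], [0.001, 0.007, -1.0]]
force: [0.5, 0.4, 0.2]
opening: 0.271
```

>>> {"method": "carry_out", "body": {"grip": [-1,-1,-1], "slide": [[0,0,0],[0,0,0],[0,0,0]], "twist": [[0,0,0],[0,0,0],[0,0,0]]}}

```text
time_s: 28.1
position: [0.4853, 0.335, 0.0584]
tcp_rot: [[-0.351, 0.936, 0.006], [0.936, 0.351, 0.003], [0.001, 0.007, -1.0]]
force: [-0.5, 0.1, 0.0]
opening: 0.275
```

```bash
python3 w2t.py 655 243 56 6.6
```

```text
t 28.1 p [485.3 335.   58.4] yaw 20.53 slide [-145.7  126.6    3.1] twistz 0.2431 tilt fix [ 0.0067 -0.001   0.    ] F [-0.5  0.1  0. ] open 0.275
```

>>> {"method": "carry_out", "body": {"grip": [-1,-1,-1,-1,-1,-1,-1,-1,-1], "slide": [[-5,3,0],[-7.4,4.9,0],[-7.4,4.9,0],[-7.3,5,0],[-7.3,5,0],[-7.2,5.1,0],[-7.1,5.2,0],[-7.1,5.3,0],[0,0,0]], "twist": [[0,0,0.01],[0,0,0.01],[0,0,0.01],[0,0,0.01],[0,0,0.01],[0,0,0.01],[0,0,0.01],[0,0,0.01],[0,0,0]]}}

```text
time_s: 29.0
position: [0.5442, 0.29, 0.0585]
tcp_rot: [[-0.266, 0.964, 0.005], [0.964, 0.266, 0.004], [0.002, 0.006, -1.0]]
force: [1.0, 0.6, -1.3]
opening: 0.273
```

```bash
python3 w2t.py 658 211 56 6.6; python3 -c "
from meas import *
save('scene','s11.png')
c,q=car('t11z.png')"
```

```text
t 29.0 p [544.2 290.   58.5] yaw 15.43 slide [-106.4   88.7    2.8] twistz 0.1541 tilt fix [ 0.0058 -0.0024  0.    ] F [ 1.   0.6 -1.3] open 0.273
```

View pics/s11.png

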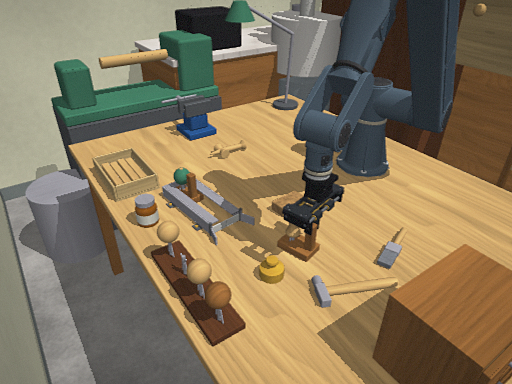

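View pics/t11z.png

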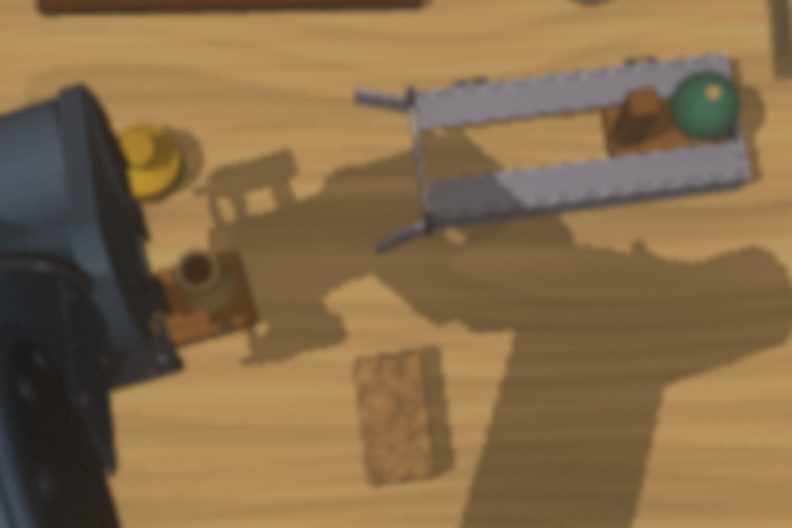

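The cup carrier is flat in the grip at (300,243) in the scene view. In the top view the ball carrier is at the closed end with the gate shut. I'll continue.

>>> {"method": "carry_out", "body": {"grip": [-1,-1,-1,-1,-1,-1,-1,-1,-1], "slide": [[-6.6,5.5,0],[-6.6,5.5,0],[-6.5,5.6,0],[-6.5,5.7,0],[-6.4,5.8,0],[-6.3,5.8,0],[-6.2,5.9,0],[-6.2,6,0],[0,0,0]], "twist": [[0,0,0.01],[0,0,0.01],[0,0,0.01],[0,0,0.01],[0,0,0.01],[0,0,0.01],[0,0,0.01],[0,0,0.01],[0,0,0]]}}

```text
time_s: 30.0
position: [0.6029, 0.2484, 0.0586]
tcp_rot: [[-0.183, 0.983, 0.002], [0.983, 0.183, 0.004], [0.004, 0.003, -1.0]]
force: [0.3, -0.5, -0.8]
opening: 0.273
```

```bash
python3 w2t.py 658 211 56 6.6
```

```text
t 30.0 p [602.9 248.4  58.6] yaw 10.52 slide [-46.9  47.3   2.5] twistz 0.0684 tilt fix [ 0.0025 -0.0036  0.    ] F [ 0.3 -0.5 -0.8] open 0.273
```

>>> {"method": "carry_out", "body": {"grip": [-1,-1,-1,-1,-1,-1,-1,-1,-1], "slide": [[-5.9,5.9,0],[-5.9,5.9,0],[-5.8,6,0],[-5.8,6,0],[-5.7,6.1,0],[-5.6,6.1,0],[-5.5,6.2,0],[-4,4,0],[0,0,0]], "twist": [[0,0,0.01],[0,0,0.01],[0,0,0.01],[0,0,0.01],[0,0,0.01],[0,0,0.01],[0,0,0.008],[0,0,0],[0,0,0]]}}

```text
time_s: 30.9
position: [0.6591, 0.2082, 0.0586]
tcp_rot: [[-0.109, 0.994, 0.0], [0.994, 0.109, 0.004], [0.004, 0.001, -1.0]]
force: [-0.8, 2.1, 1.6]
opening: 0.276
```

```bash
python3 w2t.py 658 211 56 6.6; python3 chk.py t12z.png 1
```

```text
t 30.9 p [659.1 208.2  58.6] yaw 6.24 slide [ 2.9 -0.8  2.6] twistz -0.0063 tilt fix [ 0.0007 -0.0043  0.    ] F [-0.8  2.1  1.6] open 0.276
t 30.9 p [659.1 208.2  58.6] yaw 6.24 slide [-0.  -0.7  2.6] twistz -0.0063 tilt fix [ 0.0007 -0.0043  0.    ] F [-0.8  2.1  1.6] open 0.276
tcp lane [-162.     0.7   58.6]
271 base [-140.8  -37.    17.2] [-72.   31.6  27.6] ((-106.54102325439453, -2.5128135681152344), (68.78480529785156, 68.53002166748047), 89.41278839111328)
front strip y -36.0 31.6 z 24.6
ball top [-103.7   -1.9  108.2] 111.0 mid [-103.3   -2.   103.1]
```

View pics/t12z.png

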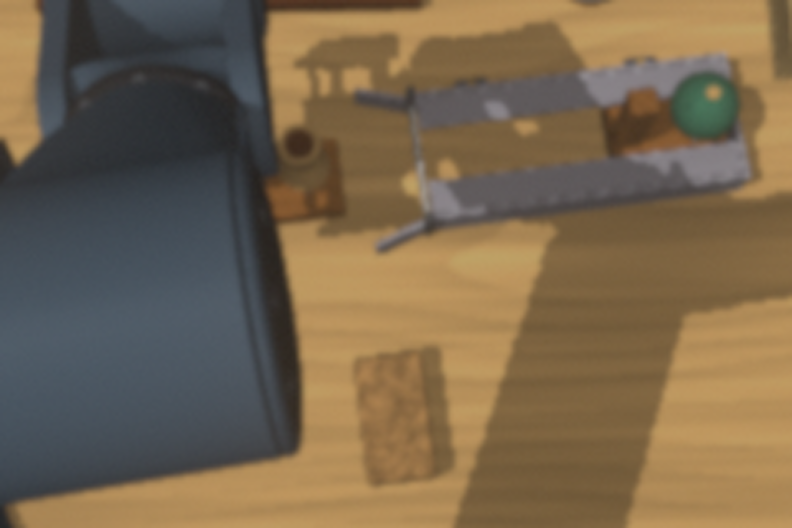

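The top view shows the cup carrier flat and centred in front of the mouth, with y about −2 and its front at −72. I'll push it in.

>>> {"method": "carry_out", "body": {"grip": [-1,-1,-1,-1,-1,-1,-1,-1,-1,-1,-1,-1], "slide": [[-4,0,0],[-7,0,0],[-7,0,0],[-7,0,0],[-7,0,0],[-7,0,0],[-7,0,0],[-7,0,0],[-7,0,0],[-7,0,0],[-7,0,0],[0,0,0]], "twist": [[0,-0.002,-0.003],[0,-0.002,-0.003],[0,0,0],[0,0,0],[0,0,0],[0,0,0],[0,0,0],[0,0,0],[0,0,0],[0,0,0],[0,0,0],[0,0,0]]}}

```text
time_s: 32.15
position: [0.6688, 0.1303, 0.0587]
tcp_rot: [[-0.116, 0.993, 0.004], [0.993, 0.116, 0.003], [0.003, 0.004, -1.0]]
force: [0.5, 0.5, -2.2]
opening: 0.276
```

```bash
python3 chk.py x
```

```text
t 32.15 p [668.8 130.3  58.7] yaw 6.65 slide [-0.  -1.3  2.7] twistz 0.0009 tilt fix [ 0.0041 -0.0029  0.    ] F [ 0.5  0.5 -2.2] open 0.276
tcp lane [-83.5   1.3  58.7]
```

>>> {"method": "carry_out", "body": {"grip": [-1,-1,-1,-1,-1,-1,-1,-1,-1,-1,-1], "slide": [[-7,0,0],[-7,0,0],[-7,0,0],[-7,0,0],[-7,0,0],[-7,0,0],[-7,0,0],[-7,0,0],[-7,0,0],[-7,0,0],[0,0,0]], "twist": [[0.002,-0.002,0],[0,0,0],[0,0,0],[0,0,0],[0,0,0],[0,0,0],[0,0,0],[0,0,0],[0,0,0],[0,0,0],[0,0,0]]}}

```text
time_s: 33.25
position: [0.6769, 0.0557, 0.0585]
tcp_rot: [[-0.116, 0.993, 0.001], [0.993, 0.116, 0.002], [0.002, 0.001, -1.0]]
force: [-0.0, 0.9, -0.5]
opening: 0.272
```

```bash
python3 chk.py x; python3 -c "
from h import *
save('scene','s13.png')"
```

```text
t 33.25 p [676.9  55.7  58.5] yaw 6.67 slide [-0.  -0.8  2.5] twistz 0.0012 tilt fix [ 0.001  -0.0018  0.    ] F [-0.   0.9 -0.5] open 0.272
tcp lane [-8.5  0.8 58.5]
```

View pics/s13.png

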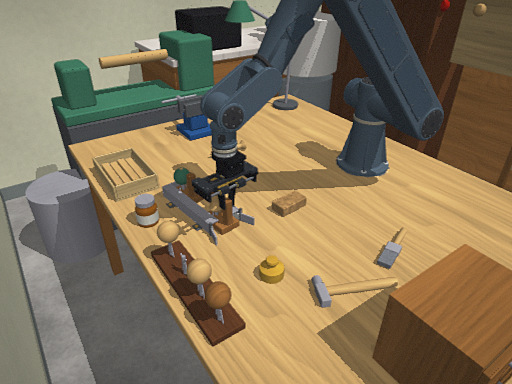

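The cup carrier is in the mouth, flat, at (227,222), and the ball carrier is ahead at the end.

>>> {"method": "carry_out", "body": {"grip": [-1,-1,-1,-1,-1,-1,-1,-1,-1,-1,-1,-1], "slide": [[-7,0,0],[-7,0,0],[-7,0,0],[-7,0,0],[-7,0,0],[-7,0,0],[-7,0,0],[-7,0,0],[-7,0,0],[-7,0,0],[-7,0,0],[0,0,0]], "twist": [[0,0,0],[0,0,0],[0,0,0],[0,0,0],[0,0,0],[0,0,0],[0,0,0],[0,0,0],[0,0,0],[0,0,0],[0,0,0],[0,0,0]]}}

```text
time_s: 34.5
position: [0.6864, -0.0269, 0.0585]
tcp_rot: [[-0.117, 0.993, 0.0], [0.993, 0.117, 0.002], [0.002, 0.001, -1.0]]
force: [-0.1, 0.8, 1.5]
opening: 0.273
```

```bash
python3 chk.py x; python3 -c "
from h import *
save('scene','s14.png')"
```

```text
t 34.5 p [686.4 -26.9  58.5] yaw 6.73 slide [-0.  -0.7  2.5] twistz 0.0022 tilt fix [ 0.0007 -0.0019  0.    ] F [-0.1  0.8  1.5] open 0.273
tcp lane [74.7  0.7 58.5]
```

View pics/s14.png

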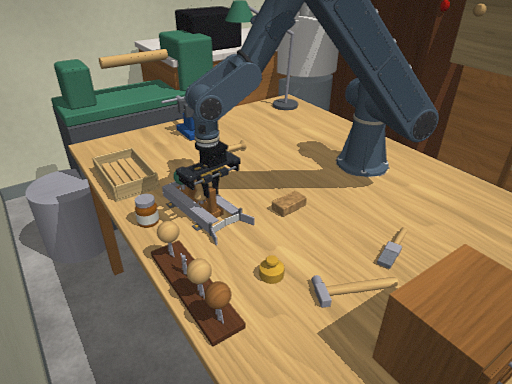

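The gate looks shut behind the cup carrier. I'll nudge it slightly, release and retreat.

>>> {"method": "carry_out", "body": {"grip": [-1,-0.4,-0.4,-0.2,0,0.3,0.6,1,1,1,1,1], "slide": [[-3,0,0],[0,0,0],[0,0,0],[0,0,0],[0,0,0],[0,0,0],[0,0,0],[0,0,0],[0,0,0],[0,0,0],[0,0,0],[0,0,0]], "twist": [[0,0,0],[0,0,0],[0,0,0],[0,0,0],[0,0,0],[0,0,0],[0,0,0],[0,0,0],[0,0,0],[0,0,0],[0,0,0],[0,0,0]]}}

```text
time_s: 35.75
position: [0.6861, -0.0304, 0.0576]
tcp_rot: [[-0.118, 0.993, -0.001], [0.993, 0.118, -0.0], [0.0, -0.001, -1.0]]
force: [0.3, 0.3, -0.1]
opening: 0.976
```

>>> {"method": "carry_out", "body": {"grip": [1,1,1,1,1,1,1,1,1,1,1,1], "slide": [[0,0,-20],[0,0,-40],[0,0,-40],[0,0,-40],[40,0,-10],[40,0,0],[40,0,0],[40,0,0],[40,0,0],[40,0,0],[0,0,0],[0,0,0]], "twist": [[0,0,0],[0,0,0],[0,0,0],[0,0,0],[0,0,0],[0,0,0],[0,0,0],[0,0,0],[0,0,0],[0,0,0],[0,0,0],[0,0,0]]}}

```text
time_s: 36.95
position: [0.6586, 0.2149, 0.2148]
tcp_rot: [[-0.114, 0.993, 0.002], [0.993, 0.114, 0.001], [0.001, 0.002, -1.0]]
force: [0.5, -0.2, -0.5]
opening: 1.004
```

Run:
```python
from meas import *
tl()
c,q=car('t15z.png')
for n,x in(('cup',78),('ball',190)):
    t=q[(q[:,2]>104)&(q[:,2]<114)&(abs(q[:,0]-x)<18)&(abs(q[:,1])<30)]; print(n,'handle',t.mean(0).round(1),len(t))
for n,x in(('cup',138),('ball',250)):
    t=q[(q[:,2]>85)&(q[:,2]<114)&(abs(q[:,0]-x)<33)&(abs(q[:,1])<40)]; print(n,((t.max(0)+t.min(0))/2).round(1),t[:,2].max().round(1))
b=q[(q[:,2]>19)&(q[:,2]<29)&(q[:,0]>20)&(abs(q[:,1])<24)]; print('base',b[:,0].min(),b[:,0].max(),b[:,2].mean())
g=q[(q[:,2]>12)&(q[:,2]<34)&(abs(q[:,0])<60)&(abs(q[:,1])<45)]; print('gate',g.min(0),g.max(0),len(g))
save('scene','s15.png')
```

```text
tcp lane [[-168.7    0.9  214.8]] F [ 0.5 -0.2 -0.5] t 36.95
cup handle [ 76.6  -1.6 109. ] 73
ball handle [187.8  -3.1 108.8] 73
cup [136.9  -1.3 101.5] 110.1
ball [246.6  -3.8  96.5] 107.8
base 61.37118081311902 597.6120692003072 24.5812398701553
gate [ -2.79525548 -43.57582143  13.50015555] [59.70657586 44.49229954 32.57644671] 53
```

View pics/t15z.png

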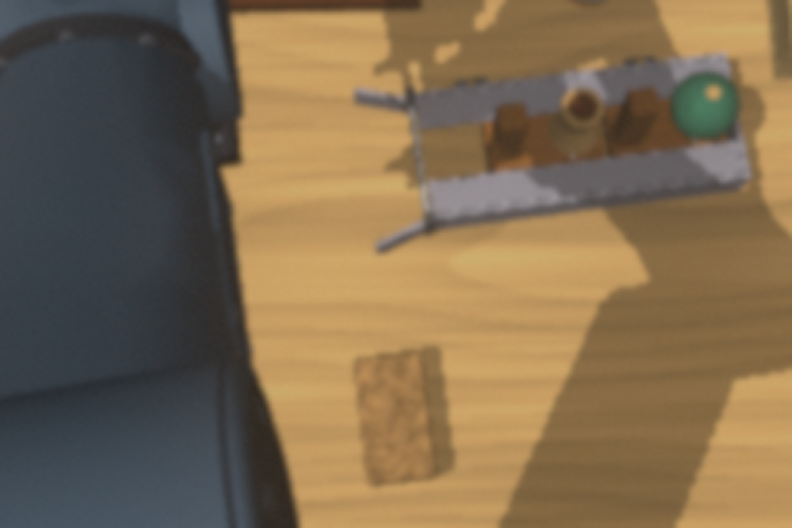

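View pics/s15.png

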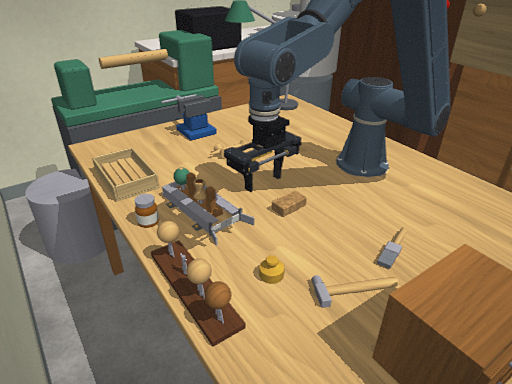

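Top view: both carriers are in the lane with their handles toward the gate. The leaves form one straight line from (412,95) to (430,220), so the gate is shut. Handing in.

```bash
python3 -c "
from h import *
print(bot.hand_in())"
```

```text
the job is handed in; nothing more can be done
None
```

Both carriers are in the lane: the ball carrier at the closed end, the cup carrier behind it, and the gate shut behind both. I handed the job in at about 37 s of the 72 s allowed; it reports no verdict.

**How it went:** I slid both carriers along the bench by their handles and in through the mouth, front end leading. While I dragged the ball carrier backwards to reach the mouth, it pivoted in the pads. It tipped nose-up by about 0.3 rad (limit 0.6) and slipped about 10–20 mm. I released it, it settled flat, and I regripped it lower. It then went in without trouble, and so did the cup carrier.

**Last checks, from the top camera in the lane frame:**

| Check | Measured | Required |
|---|---|---|
| Ball carrier x | about 226 mm (228 mm by the wrist camera just after placing) | 200–240 mm |
| Cup carrier x | about 115 mm, rear about 61 mm in | 94–134 mm |
| Offset from the middle line | within 4 mm | within 30 mm |

- **Level:** handle tops measured about 109 mm against a nominal 110 mm, so both carriers are flat.
- **Gate:** both leaves look shut in the picture, in a straight line across the mouth. I judged this by eye only and did not measure the leaf angles.
- **Other things on the bench:** nothing looked moved in the last pictures, but I did not re-measure the bystanders.
- **Wet pieces:** I planned every move to stay clear of the ball and the cup piece. Wrist forces stayed low, peaking around 10 N in my readings.

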